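# Hold a tenoned post end in the corner of a drilling jig

## Robot

A 6-joint arm with a two-finger parallel gripper is mounted at the origin on the work surface. World frame = base frame: x ahead of the robot, y to its left, z up, the work surface at z = 0. Lengths are in m, angles in rad, forces in N, time in s.
With the tool pointing down it reaches from about 0.375 to 0.975 m from the base axis. Payload 3.8 kg.
Tool frame: the origin (TCP) lies midway between the tips of the shut fingers; the grasp point (between the pads) lies 19 mm behind it; z points along the fingers, y is the line along which they close (so a half turn about z gives the same grasp; the last joint's range is limited). The gripper opens to 85 mm and grips with 20 to 120 N. Pads are 22 mm wide; open, the fingers measure 114 mm over their backs; the gripper's body (76 mm by 85 mm) begins 54 mm behind the grasp point. The pads swing forward as they close: fully open they stand 13 mm farther back than shut.
Start: joints at [1.264, 0.264, 1.604, -0, 1.274, -0.037], TCP at [0.18, 0.651, 0.199] pointing down, gripper open.
Joint ranges: [-2.63, 2.63], [-0.94, 2.18], [0.31, 2.57], [-1.31, 4.45], [0, 2.66], [-2.55, 2.55]. Speed limits (rad/s): [2.57, 2.57, 3.14, 3.14, 3.14, 3.14].

## Interface

Orientations are given as a 3x3 rotation matrix whose columns are the frame's x, y, z axes.
In Python, from workcell import state, optics, workorder gives the robot as it stands.
- The arm moves only by the tool drive_tool, never from a script. Its argument "moves" is a list of rows, each an object of numbers: "ax", "ay", "az": the turn, a rotation vector about the tool's x, y, z in rad; "dx", "dy", "dz": the shift along the tool's x, y, z in m; "gripper": the finger opening in m, from 0 to 0.0854. In form: [{"ax": .., "ay": .., "az": .., "dx": .., "dy": .., "dz": .., "gripper": ..}, ...]. A call has 1 to 20 rows; each row shifts and turns the commanded pose from where the row before left it, along the tool's axes as they then stand; what a row does not reach is not made up. A row lasts 1/12 s, in which the tool goes at most 41.7 mm and 7.16 degrees, less where a joint would pass 70% of its speed; a pose out of reach is approached as far as the arm can. A call is refused whole if a number of a shift passes 0.0417 or a number of a turn 0.125, either way. A call with a gripper value outside its range is refused whole. The fingers move at their own pace and stop on an object; "force" is the grip in N (left out, the last holds). Time passes only in rows, so rows that do not move let the fingers close. It gives the time, the measured TCP pose, the force, the opening and the grip force at its end, in the units of the state.
- state(): the state, without advancing time (a new reading comes with each control period).
- optics.capture(name): name is "scene" or "top"; returns a dict with "frame" (480x640x3 uint8, red, green, blue), "fx", "fy", "cx", "cy" (pixels), "camera_from_world" (4x4, takes a point from world to camera coordinates). Camera axes: x right, y down, z forward; pixel columns grow to the right and rows downward; lengths in m; the calibration is good to about 2 mm. A picture is of the moment at which its call begins. There is no depth.
- workorder.close_job(): hands the job in; it is judged then, once.
Trained networks look in a picture, given as the dict that the camera call returned (one of the last four; its "shot" number tells which), for a name from the list of things; names that differ only in an ending like _2 or _b are one class to them, and where a whole thing is asked for, a point or a joint stands for the part that bears it (a point fixed in the world has none). Each returns a list of dicts, best first, with "conf" (0 to 1); they miss things now and then, are a little off and sometimes report something else, mostly with a low value. They report only what shows in the picture. A call takes as long as a camera call. They do not tell look-alikes from the thing itself.
- optics.spot_in(picture, query): "bbox" ([left, top, right, bottom] in pixels, round what is visible of it).
- optics.regions_of(picture, query): "pixels" (480x640 bool, what is visible of it) and "bbox" ([left, top, right, bottom] in pixels, round what is visible of it).
The state is a dict: "time": time; "joints": joint angles; "dq": joint speeds; "effort": joint torques, N m; "eef_pos": TCP position; "eef_rot": TCP orientation; "ft_force": force on the tool from outside, world axes, zero at the start; "moment": the same for the moment, N m; "width": finger opening in m; "grasp_force": force on a finger pad.
Only numpy, scipy, OpenCV 4.12 (cv2) and the standard library are available. Lean on these libraries where they do the work, as an engineer would, in place of code of your own. Each camera call takes 0.05 s, during which the arm holds its last target. There are 200 camera calls.

## Task

Pick up the tenoned wooden post end and set it down on the narrow raised rest strip of the corner jig, its long side parallel to the long fence and still clear of both fences. Then slide it along the strip into the corner until it is flat against both fences at once, and finish while holding it there: keep it pressed firmly against both fences while it still sits flat on the strip, and do not let go. Leave the hammer, the tin and the try square alone.

Things in the scene. Friction and masses are not known exactly. Their poses are not given: they have to be found in the camera images.
- post_center (a point): Loose pale wooden post end, 0.2 to 0.35 kg, standing on the bench: a block 60 mm (x) by 110 mm (y) by 45 mm high, with a tenon 24 mm (x) by 60 mm (y) standing 40 mm high on the middle of its top; 85 mm high in all. This point: on its vertical centre line, half-way up, 42.5 mm above its underside and 2.5 mm below the shoulder. z up. Same after half a turn.
- post: The same post end; origin at the centre of its underside, axes as above.
- jig: Corner jig, rigid and fixed to the bench: plywood board 150 mm (x) by 200 mm (y), 12 mm thick, carrying the rest strip and two fences at right angles. Origin at the centre of the board's underside; x points towards the long fence, y towards the short one, z up (the long fence is on the robot's side). Inner faces at x = +45 mm (long fence) and y = +80 mm (short). Open on its -x and -y sides.
- home (a point): Point of the jig (15, 25, 82.5 mm in its frame) where the post end's centre point lies when it is fully home on the strip against both fences. Axes as the jig's.
- rest: Rest strip of the jig: a straight wooden rib 30 mm wide (x), 170 mm long (y), 28 mm high, its top 40 mm above the bench; the 60 mm wide block overhangs it by 15 mm each side when home. It runs up to the short fence; 15 mm gap to the long fence. Origin at the centre of its underside (at 15, -5, 12 mm in the jig's frame), axes as the jig's.
- fence_long: Long fence of the jig: upright wooden bar 18 mm thick (x), 190 mm long (y), 60 mm high, its top 72 mm above the bench, i.e. 32 mm above the strip and 13 mm lower than the shoulder of a block on the strip. Origin at the centre of its underside (at 54, 3, 12 mm in the jig's frame); inner face towards -x.
- fence_short: Short fence of the jig: upright wooden bar 100 mm long (x), 18 mm thick (y), 60 mm high, its top 72 mm above the bench. Origin at the centre of its underside (at -5, 89, 12 mm in the jig's frame); inner face towards -y. All contacts are bare wood with friction of roughly 0.5 to 1: part of a push is lost to it.
- hammer: Bystander: hammer lying on the bench beyond the work; leave alone. Origin on its underside.
- tin: Bystander: plain steel tin, 68 mm across, 85 mm high; leave alone. Origin at the centre of its underside.
- square: Bystander: try square lying flat, dark wooden stock 110 mm long, steel blade 140 mm long; leave alone. Origin under the middle of the stock.
Things that resemble listed ones, but are neither listed nor needed, are in the scene too. Several things have the shape of the jig; the one meant has the colours described above.

How it is judged:
On the way:
1. the post end is set upright on the rest strip, roughly parallel to the long fence and touching neither fence (z of post_center in the frame of jig between 0.0795 and 0.0855 m and angle between post_center's own z axis and vertical below 0.05 rad and contact force between post and rest above 0.2 N and angle between the x axis of post_center and the x axis of jig, either way round below 0.15 rad and contact force between post and fence_long below 0.05 N and contact force between post and fence_short below 0.05 N and linear speed of post below 0.05 m/s), for 0.2 s.
At the end, for the whole second after the job is handed in: Through the last second the fingers hold or push the post end (over 1 N) so that it presses on each fence with more than 1.5 N, sits flat on the strip (height within 3 mm, tilt under 0.05 rad), is within 4 mm of fully home in the corner, square to the jig within 0.035 rad, and still (z of post_center in the frame of jig between 0.0795 and 0.0855 m and angle between post_center's own z axis and vertical below 0.05 rad and x of post_center in the frame of jig between 0.011 and 0.019 m and y of post_center in the frame of jig between 0.021 and 0.029 m and angle between the x axis of post_center and the x axis of jig, either way round below 0.035 rad and contact force between post and fence_long above 1.5 N and contact force between post and fence_short above 1.5 N and contact force between the fingers and post above 1 N and linear speed of post below 0.01 m/s); the arm keeps its last pose, push and grip.
It fails at once if the hammer is disturbed (moved over 30 mm) (distance of hammer from where it was at the start of the episode above 0.03 m).
It fails at once if the tin is disturbed (moved over 30 mm) (distance of tin from where it was at the start of the episode above 0.03 m).
It fails at once if the square is disturbed (moved over 30 mm) (distance of square from where it was at the start of the episode above 0.03 m).
It also fails if it takes over 56 s, if anything falls off the work surface, if the arm or the gripper's body presses on something with over 40 N, if the wrist force passes 120 N, or if a joint passes its speed limit or range.

## Working session

There is one attempt and no reset: what is moved stays moved. The work goes in short steps, Python scripts to look and compute and a tool call to move; the robot and the scene stay as the last step left them, time stands still between calls to the robot, and variables do not carry over. Pictures are saved under pics/ and viewed, at most 10 in all, crops included, and the job is handed in when it is done.

Besides the shell and the picture viewer there is one more tool, called after "Request:" in YAML: its name, and indented under it one key for each argument. drive_tool: Moves the arm, as the interface text tells. Its arguments: {"type":"object","properties":{"moves":{"type":"array","items":{"type":"object","properties":{"ax":{"type":"number"},"ay":{"type":"number"},"az":{"type":"number"},"dx":{"type":"number"},"dy":{"type":"number"},"dz":{"type":"number"},"gripper":{"type":"number"}}}},"force":{"type":"number"}},"required":["moves"]}

```bash
mkdir -p pics; cat > h.py <<'E'
import numpy as np, cv2
from workcell import state, optics, workorder
def save(p,n): cv2.imwrite('pics/'+n,p['frame'][:,:,::-1])
def ray(p,uv):
    T=np.array(p['camera_from_world']);R=T[:3,:3];t=T[:3,3]
    d=R.T@np.array([(uv[0]-p['cx'])/p['fx'],(uv[1]-p['cy'])/p['fy'],1.]);return -R.T@t,d
def onz(p,uv,z):
    c,d=ray(p,uv);return c+d*(z-c[2])/d[2]
def proj(p,X):
    X=np.atleast_2d(X);T=np.array(p['camera_from_world']);c=X@T[:3,:3].T+T[:3,3]
    return np.c_[p['fx']*c[:,0]/c[:,2]+p['cx'],p['fy']*c[:,1]/c[:,2]+p['cy']]
E
python3 - <<'E'
from h import *
s=state();print(s['time'],s['eef_pos'],np.round(s['eef_rot'],3),s['ft_force'])
P={n:optics.capture(n) for n in('scene','top')}
for n,p in P.items():
    print(n,p['fx'],np.round(p['camera_from_world'],3).tolist())
    for q in('post','jig','rest','fence_long','fence_short','hammer','tin','square'):
        for r in optics.spot_in(p,q): print(n,q,np.round(r['bbox']),round(r['conf'],2))
    save(p,n+'0.png')
E
```

```text
0.0 [0.17965746 0.64981711 0.19806794] [[-0.964  0.266 -0.001]
 [ 0.266  0.964 -0.002]
 [ 0.    -0.002 -1.   ]] [-0.24345881  0.26064217  0.37654941]
scene 475.7514933908965 [[-0.26, 0.966, 0.004, 0.201], [0.803, 0.218, -0.555, -0.34], [-0.537, -0.141, -0.832, 1.24], [0.0, 0.0, 0.0, 1.0]]
scene post [441. 280. 515. 351.] 0.68
scene post [218. 218. 242. 278.] 0.3
scene jig [ 42. 259. 174. 348.] 0.97
scene jig [402. 166. 500. 243.] 0.82
scene jig [220. 194. 330. 288.] 0.62
scene jig [236. 103. 322. 172.] 0.59
scene rest [ 74. 284. 169. 310.] 0.85
scene rest [244. 124. 314. 139.] 0.82
scene rest [442. 285. 515. 348.] 0.72
scene rest [233. 220. 319. 251.] 0.66
scene rest [417. 189. 494. 208.] 0.59
scene fence_long [ 67. 261. 170. 289.] 0.77
scene fence_long [402. 170. 494. 192.] 0.72
scene fence_long [220. 196. 318. 229.] 0.71
scene fence_long [236. 105. 318. 128.] 0.65
scene fence_long [218. 218. 241. 275.] 0.63
scene fence_short [ 45. 269.  84. 331.] 0.96
scene fence_short [402. 175. 423. 231.] 0.87
scene fence_short [230. 111. 246. 160.] 0.78
scene fence_short [218. 218. 239. 275.] 0.
[... 408 characters left out ...]
jig [450. 146. 555. 218.] 0.64
top rest [151. 313. 231. 339.] 0.91
top rest [454. 180. 540. 197.] 0.79
top rest [334. 245. 410. 284.] 0.69
top rest [344. 396. 438. 423.] 0.61
top fence_long [458. 196. 557. 211.] 0.76
top fence_long [335. 259. 428. 297.] 0.7
top fence_long [140. 335. 246. 354.] 0.7
top fence_long [349. 422. 453. 446.] 0.68
top fence_short [395. 212. 427. 264.] 0.95
top fence_short [428. 370. 453. 431.] 0.72
top fence_short [529. 149. 558. 194.] 0.66
top fence_short [314. 213. 431. 304.] 0.66
top fence_short [223. 281. 247. 338.] 0.57
top hammer [273.  77. 311. 191.] 0.74
top tin [390. 130. 430. 167.] 0.92
top tin [314. 213. 430. 302.] 0.3
top square [168.  63. 215. 132.] 0.88
```

View pics/scene0.png

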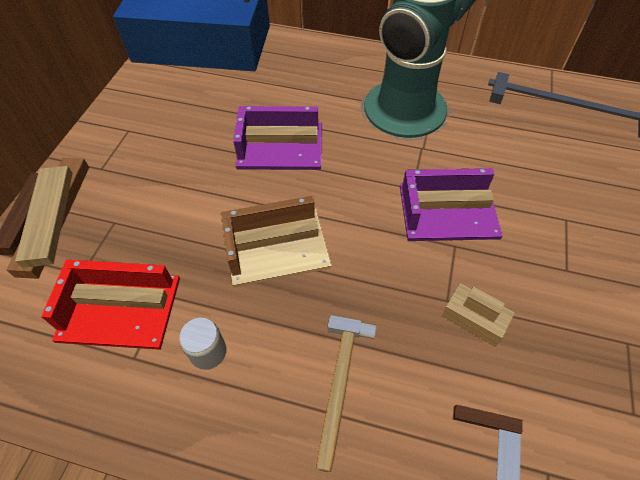

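View pics/top0.png

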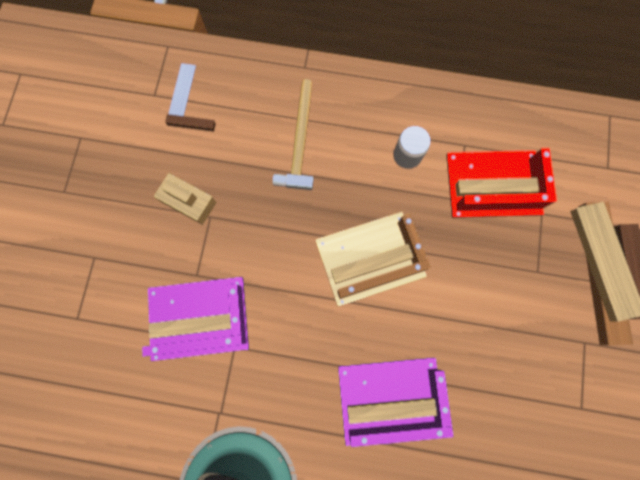

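The thing wanted is the post at scene (478,315) / top (185,197). It could be mistaken for the offcut pile at scene (45,215). The candidates for the jig are plywood with brown fences at scene (275,240) / top (372,258), red at scene (115,305), and purple at scene (280,137) and (450,205). I choose the plywood one by its colours. Next I fit poses to the masks from both views.

```bash
cat >> h.py <<'E'
from scipy.optimize import minimize
def box(x0,x1,y0,y1,z0,z1): return np.array([[x,y,z] for x in(x0,x1) for y in(y0,y1) for z in(z0,z1)])
POST=[box(-.03,.03,-.055,.055,0,.045),box(-.012,.012,-.03,.03,.045,.085)]
JIG=[box(-.075,.075,-.1,.1,0,.012),box(.045,.063,-.092,.098,.012,.072),box(-.055,.045,.08,.098,.012,.072)]
def place(B,q):
    c,s=np.cos(q[3]),np.sin(q[3]);return B@np.array([[c,-s,0],[s,c,0],[0,0,1]]).T+np.array(q[:3])
def sil(p,parts,q,k=4):
    m=np.zeros((480*k//2,640*k//2),np.uint8)
    for B in parts:
        cv2.fillConvexPoly(m,cv2.convexHull(np.round((proj(p,place(B,q))*k/2+k/4-.5)*16).astype(np.int32)),1,shift=4)
    return cv2.resize(m.astype(np.float32),(640,480),interpolation=cv2.INTER_AREA)
def fit(views,parts,q0):
    f=lambda q:sum(np.abs(sil(p,parts,q)-m).sum()/m.sum() for p,m in views)
    best=None
    for dy in(-.3,0,.3):
        q1=np.array(q0)+[0,0,0,dy]
        r=minimize(f,q1,method='Nelder-Mead',options=dict(initial_simplex=[q1]+[q1+d for d in np.diag([.02,.02,.01,.2])],xatol=1e-4,fatol=1e-4,maxiter=300))
        if best is None or r.fun<best.fun: best=r
    return best.x,best.fun
def near(p,q,uv,pr=None):
    c=[r for r in optics.regions_of(p,q) if r['pixels'][uv[1]-6:uv[1]+7,uv[0]-6:uv[0]+7].any()]
    if not c: return None
    return max(c,key=lambda r:r['pixels'].sum() if q=='jig' else r['conf'])['pixels'].astype(np.float32)
E
python3 - <<'E'
from h import *
S=optics.capture('scene');T=optics.capture('top')
for name,parts,us,ut,z in(('post',POST,(478,315),(185,197),.04),('jig',JIG,(290,255),(360,245),.01)):
    v=[(p,m) for p,m in((S,near(S,name,us)),(T,near(T,name,ut))) if m is not None]
    print(name,len(v),[m.sum() for _,m in v])
    a=onz(T,ut,z)
    yaw0=np.deg2rad(120) if name=='jig' else 0.3
    if name=='jig': yaw0=np.pi+.2
    best=min((fit(v,parts,[a[0],a[1],0,yaw0+d]) for d in((0,1.0,2.0,-1) if name=='post' else (0,))),key=lambda r:r[1])
    print(np.round(best[0],4),best[1])
    if name=='jig':
        for vv in v: print('single',np.round(fit([vv],parts,best[0])[0],4))
    for i,p in enumerate((S,T)):
        im=p['frame'][:,:,::-1].copy() if name=='post' else ims[i]
        for B in parts+([box(0,.03,-.09,.08,.012,.04)] if name=='jig' else []):
            cv2.polylines(im,[cv2.convexHull(proj(p,place(B,best[0])).round().astype(np.int32))],True,(255,255,0),1)
        if name=='post': ims=[im] if i==0 else ims+[im]
        else: ims[i]=im
c=[cv2.resize(x,None,fx=2.4,fy=2.4) for x in(ims[0][185:355,215:525][:, :110],ims[0][185:355,435:525],ims[1][165:335,150:220],)]
cc=[ims[0][190:300,210:340],ims[0][270:380,420:550],ims[1][205:315,305:435],ims[1][150:260,130:260]]
cc=[cv2.resize(x,(390,290)) for x in cc]
cv2.imwrite('pics/fit.png',np.vstack([np.hstack(cc[:2]),np.hstack(cc[2:])]))
E
```

```text
post 2 [np.float32(2588.0), np.float32(1627.0)]
[ 0.5529  0.2304 -0.0048  2.8115] 0.0878886803984642
jig 2 [np.float32(7352.0), np.float32(6914.0)]
[ 0.496  -0.1878 -0.0056  3.6334] 0.03539009019732475
single [ 0.4928 -0.189  -0.0106  3.6315]
single [ 0.4962 -0.1883 -0.0059  3.629 ]
```

View pics/fit.png

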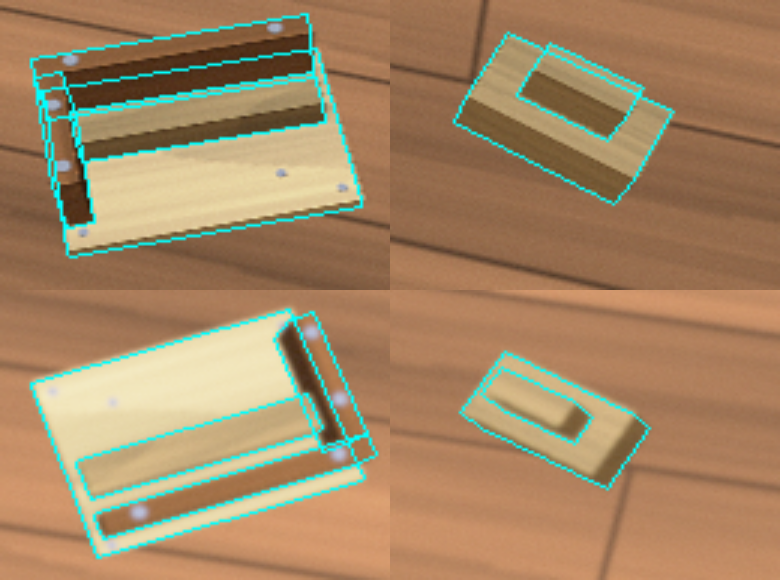

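The fits match the picture in both views: the post at scene (478,315) and the plywood jig at scene (275,240). I'll turn the tool first so its closing line lies along the post's x axis, then go above the post.

Request:
drive_tool:
  moves:
    - {"az": 0.125,"gripper": 0.0854}
    - {"az": 0.125}
    - {"az": 0.125}
    - {"az": 0.125}
    - {"az": 0.125}
    - {"az": 0.125}
    - {"az": 0.125}
    - {"az": 0.125}
    - {"az": 0.125}
    - {"az": 0.125}
    - {"az": 0.125}
    - {"az": 0.125}
    - {"az": 0.125}
    - {}

```text
validation failed for argument at $.mo...
```

```bash
cat >> h.py <<'E'
def go(xyz,yang):
    "tool-frame shift to xyz (in present axes) and az to bring tool y to angle yang"
    s=state();R=np.array(s['eef_rot']);p=np.array(s['eef_pos'])
    a=np.arctan2(R[1,1],R[0,1]);az=-(yang-a+np.pi)%(2*np.pi)
    az=(-(yang-a)+np.pi)%(2*np.pi)-np.pi
    print('t',s['time'],'tcp',p.round(4),'tilt',R[:,2].round(3),'yang',round(a,4),'d tool',(R.T@(np.array(xyz)-p)).round(4),'az',round(az,4),'f',np.round(s['ft_force'],2),'w',s['width'],s['grasp_force'])
E
python3 - <<'E'
from h import *
S=optics.capture('scene');T=optics.capture('top')
def fit3(v,parts,q0):
    g=lambda q:sum(np.abs(sil(p,parts,[q[0],q[1],0,q[2]])-m).sum()/m.sum() for p,m in v)
    q0=np.array(q0);r=minimize(g,q0,method='Nelder-Mead',options=dict(initial_simplex=[q0,q0+[.01,0,0],q0+[0,.01,0],q0+[0,0,.1]],xatol=1e-4,fatol=1e-4));return r.x,r.fun
for n,parts,us,ut,q in(('post',POST,(478,315),(185,197),[.553,.23,2.8115]),('jig',JIG,(290,255),(360,245),[.496,-.188,3.633])):
    V=[(S,near(S,n,us)),(T,near(T,n,ut))]
    V=[v for v in V if v[1] is not None]
    print(n,len(V),fit3(V,parts,q),[fit3([v],parts,q)[0].round(4) for v in V])
go([.553,.230,.198],2.8115-np.pi)
E
```

```text
post 2 (array([0.55378073, 0.22943331, 2.82154387]), np.float64(0.10026519745588303)) [array([0.5551, 0.2296, 2.824 ]), array([0.5528, 0.2285, 2.8185])]
jig 2 (array([ 0.49675066, -0.18749337,  3.62682789]), np.float64(0.0812014639377594)) [array([ 0.4993, -0.1865,  3.6335]), array([ 0.4953, -0.1877,  3.6288])]
t 1.5 tcp [0.1799 0.6506 0.1994] tilt [-0.  0. -1.] yang 1.301 d tool [-0.4717 -0.3059  0.0014] az 1.6311 f [ 0.32 -0.21 -0.21] w 0.08515877561655978 0.0
```

Request:
drive_tool:
  moves:
    - {"ax": 0,"ay": 0,"az": 0.125,"dx": 0,"dy": 0,"dz": 0,"gripper": 0.0854}
    - {"ax": 0,"ay": 0,"az": 0.125,"dx": 0,"dy": 0,"dz": 0,"gripper": 0.0854}
    - {"ax": 0,"ay": 0,"az": 0.125,"dx": 0,"dy": 0,"dz": 0,"gripper": 0.0854}
    - {"ax": 0,"ay": 0,"az": 0.125,"dx": 0,"dy": 0,"dz": 0,"gripper": 0.0854}
    - {"ax": 0,"ay": 0,"az": 0.125,"dx": 0,"dy": 0,"dz": 0,"gripper": 0.0854}
    - {"ax": 0,"ay": 0,"az": 0.125,"dx": 0,"dy": 0,"dz": 0,"gripper": 0.0854}
    - {"ax": 0,"ay": 0,"az": 0.125,"dx": 0,"dy": 0,"dz": 0,"gripper": 0.0854}
    - {"ax": 0,"ay": 0,"az": 0.125,"dx": 0,"dy": 0,"dz": 0,"gripper": 0.0854}
    - {"ax": 0,"ay": 0,"az": 0.125,"dx": 0,"dy": 0,"dz": 0,"gripper": 0.0854}
    - {"ax": 0,"ay": 0,"az": 0.125,"dx": 0,"dy": 0,"dz": 0,"gripper": 0.0854}
    - {"ax": 0,"ay": 0,"az": 0.125,"dx": 0,"dy": 0,"dz": 0,"gripper": 0.0854}
    - {"ax": 0,"ay": 0,"az": 0.125,"dx": 0,"dy": 0,"dz": 0,"gripper": 0.0854}
    - {"ax": 0,"ay": 0,"az": 0.125,"dx": 0,"dy": 0,"dz": 0,"gripper": 0.0854}

```text
time: 2.58
eef_pos: [0.1799, 0.6506, 0.1994]
eef_rot: [[0.324, 0.946, 0.0], [0.946, -0.324, -0.0], [-0.0, 0.0, -1.0]]
ft_force: [0.1, -0.7, -0.1]
width: 0.0853
grasp_force: 0.0
```

```bash
python3 - <<'E'
from h import *
go([.5535,.2297,.198],2.817-np.pi)
E
```

```text
t 2.5833 tcp [0.1799 0.6506 0.1994] tilt [ 0. -0. -1.] yang -0.3301 d tool [-0.277   0.4898  0.0014] az -0.0056 f [ 0.07 -0.7  -0.13] w 0.08532978959652349 0.0
```

Request:
drive_tool:
  moves:
    - {"dx": -0.0198,"dy": 0.035}
    - {"dx": -0.0198,"dy": 0.035}
    - {"dx": -0.0198,"dy": 0.035}
    - {"dx": -0.0198,"dy": 0.035}
    - {"dx": -0.0198,"dy": 0.035}
    - {"dx": -0.0198,"dy": 0.035}
    - {"dx": -0.0198,"dy": 0.035}
    - {"dx": -0.0198,"dy": 0.035}
    - {"dx": -0.0198,"dy": 0.035}
    - {"dx": -0.0198,"dy": 0.035}
    - {"dx": -0.0198,"dy": 0.035}
    - {"dx": -0.0198,"dy": 0.035}
    - {"dx": -0.0198,"dy": 0.035}
    - {"dx": -0.0198,"dy": 0.035}
    - {"dz": 0.0,"az": -0.0056}
    - {"dz": 0.04}

```text
validation failed for argument at $.mo...
```

```bash
python3 - <<'E'
from h import *
go([.5535,.2297,.050],2.817-np.pi)
p=optics.capture('scene')
im=p['frame'][:,:,::-1].copy()
s=state();c=np.array(s['eef_pos']);R=np.array(s['eef_rot'])
for q in(c,c+R[:,1]*.0427,c-R[:,1]*.0427): cv2.circle(im,tuple(proj(p,q)[0].round().astype(int)),1,(0,0,255),-1)
cv2.imwrite('pics/near1.png',cv2.resize(im[190:370,390:600],None,fx=3,fy=3))
E
```

```text
t 2.5833 tcp [0.1799 0.6506 0.1994] tilt [ 0. -0. -1.] yang -0.3301 d tool [-0.277   0.4898  0.1494] az -0.0056 f [ 0.07 -0.7  -0.13] w 0.08532978959652349 0.0
```

View pics/near1.png

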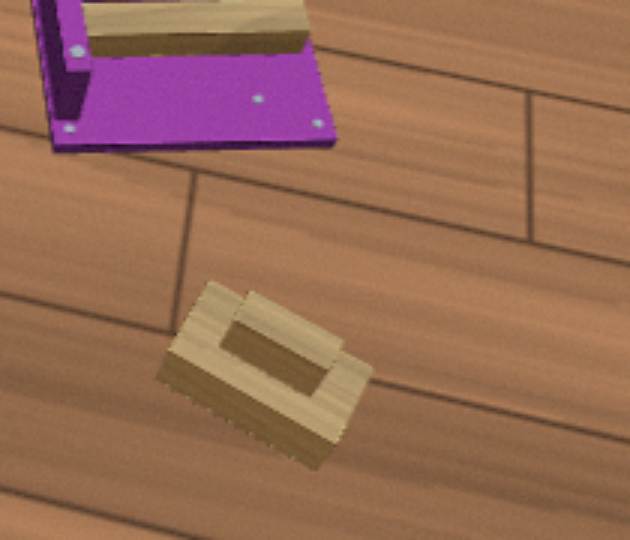

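The crop shows the post at about scene (478,315), with its raised tenon, so the choice is right. Rows apparently need every field filled in, so I resend with all of them.

Request:
drive_tool:
  moves:
    - {"ax": 0,"ay": 0,"az": 0,"dx": -0.0198,"dy": 0.035,"dz": 0,"gripper": 0.0854}
    - {"ax": 0,"ay": 0,"az": 0,"dx": -0.0198,"dy": 0.035,"dz": 0,"gripper": 0.0854}
    - {"ax": 0,"ay": 0,"az": 0,"dx": -0.0198,"dy": 0.035,"dz": 0,"gripper": 0.0854}
    - {"ax": 0,"ay": 0,"az": 0,"dx": -0.0198,"dy": 0.035,"dz": 0,"gripper": 0.0854}
    - {"ax": 0,"ay": 0,"az": 0,"dx": -0.0198,"dy": 0.035,"dz": 0,"gripper": 0.0854}
    - {"ax": 0,"ay": 0,"az": 0,"dx": -0.0198,"dy": 0.035,"dz": 0,"gripper": 0.0854}
    - {"ax": 0,"ay": 0,"az": 0,"dx": -0.0198,"dy": 0.035,"dz": 0,"gripper": 0.0854}
    - {"ax": 0,"ay": 0,"az": 0,"dx": -0.0198,"dy": 0.035,"dz": 0,"gripper": 0.0854}
    - {"ax": 0,"ay": 0,"az": 0,"dx": -0.0198,"dy": 0.035,"dz": 0,"gripper": 0.0854}
    - {"ax": 0,"ay": 0,"az": 0,"dx": -0.0198,"dy": 0.035,"dz": 0,"gripper": 0.0854}
    - {"ax": 0,"ay": 0,"az": 0,"dx": -0.0198,"dy": 0.035,"dz": 0,"gripper": 0.0854}
    - {"ax": 0,"ay": 0,"az": 0,"dx": -0.0198,"dy": 0.035,"dz": 0,"gripper": 0.0854}
    - {"ax": 0,"ay": 0,"az": 0,"dx": -0.0198,"dy": 0.035,"dz": 0,"gripper": 0.0854}
    - {"ax": 0,"ay": 0,"az": 0,"dx": -0.0198,"dy": 0.035,"dz": 0,"gripper": 0.0854}
    - {"ax": 0,"ay": 0,"az": -0.0056,"dx": 0,"dy": 0,"dz": 0.04,"gripper": 0.0854}
    - {"ax": 0,"ay": 0,"az": 0,"dx": 0,"dy": 0,"dz": 0,"gripper": 0.0854}

```text
time: 3.97
eef_pos: [0.5543, 0.2282, 0.1537]
eef_rot: [[0.314, 0.949, -0.008], [0.949, -0.314, -0.003], [-0.005, -0.006, -1.0]]
ft_force: [-1.4, -0.6, -1.1]
width: 0.0855
grasp_force: 0.0
```

```bash
python3 - <<'E'
from h import *
go([.5535,.2297,.050],2.817-np.pi)
p=optics.capture('scene')
im=p['frame'][:,:,::-1].copy()
s=state();c=np.array(s['eef_pos']);R=np.array(s['eef_rot'])
for q in(c,c+R[:,1]*.0427,c-R[:,1]*.0427): cv2.circle(im,tuple(proj(p,q)[0].round().astype(int)),1,(0,0,255),-1)
cv2.imwrite('pics/near2.png',cv2.resize(im[190:370,390:600],None,fx=3,fy=3))
E
```

```text
t 3.9667 tcp [0.5543 0.2282 0.1537] tilt [-0.008 -0.003 -1.   ] yang -0.3198 d tool [ 0.0017 -0.0006  0.1037] az 0.0048 f [-1.41 -0.61 -1.06] w 0.08549916137691424 0.0
```

View pics/near2.png

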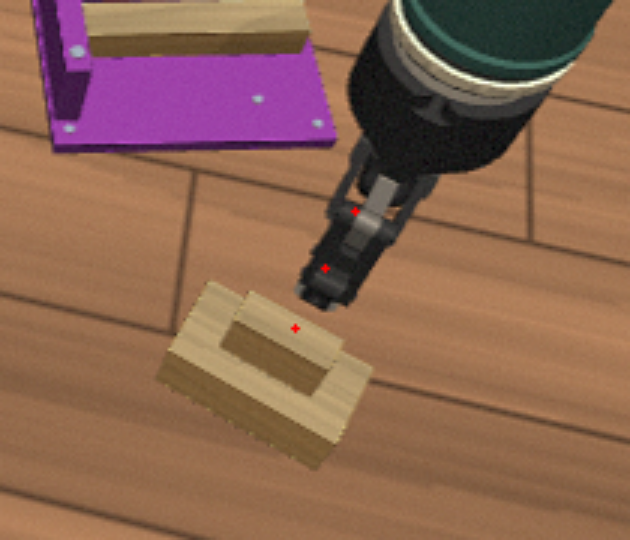

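The crop shows the gripper above the post, with the near fingertip at about (318,305) in the crop. The margins are ample: ±30 mm across the tenon and ±19 mm along it. I descend and close.

Request:
drive_tool:
  force: 60
  moves:
    - {"ax": 0,"ay": 0,"az": 0,"dx": 0,"dy": 0,"dz": 0.027,"gripper": 0.0854}
    - {"ax": 0,"ay": 0,"az": 0,"dx": 0,"dy": 0,"dz": 0.027,"gripper": 0.0854}
    - {"ax": 0,"ay": 0,"az": 0,"dx": 0,"dy": 0,"dz": 0.027,"gripper": 0.0854}
    - {"ax": 0,"ay": 0,"az": 0,"dx": 0,"dy": 0,"dz": 0.027,"gripper": 0.0854}
    - {"ax": 0,"ay": 0,"az": 0,"dx": 0,"dy": 0,"dz": 0,"gripper": 0.0854}
    - {"ax": 0,"ay": 0,"az": 0,"dx": 0,"dy": 0,"dz": 0,"gripper": 0.0854}

```text
time: 4.52
eef_pos: [0.5547, 0.2324, 0.0512]
eef_rot: [[0.311, 0.95, -0.003], [0.95, -0.311, -0.001], [-0.002, -0.002, -1.0]]
ft_force: [1.0, 0.4, 0.3]
width: 0.0855
grasp_force: 0.0
```

```bash
python3 - <<'E'
from h import *
go([.5535,.2297,.050],2.817-np.pi)
p=optics.capture('scene');t=optics.capture('top')
a=cv2.resize(p['frame'][230:370,410:550,::-1],(400,400));b=cv2.resize(t['frame'][130:270,120:260,::-1],(400,400))
cv2.imwrite('pics/near3.png',np.hstack([a,b]))
E
```

```text
t 4.5167 tcp [0.5547 0.2324 0.0512] tilt [-0.003 -0.001 -1.   ] yang -0.316 d tool [-0.0029 -0.0004  0.0012] az 0.0085 f [1.02 0.4  0.28] w 0.08549758719057593 0.0
```

View pics/near3.png

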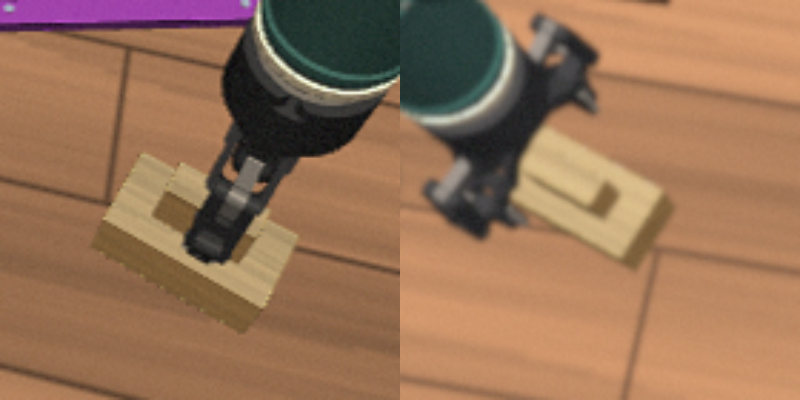

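Fingers straddle the tenon (left view (205,245)). I close on it and lift a little.

Request:
drive_tool:
  force: 80
  moves:
    - {"ax": 0,"ay": 0,"az": 0.008,"dx": -0.003,"dy": 0,"dz": 0.001,"gripper": 0.0}
    - {"ax": 0,"ay": 0,"az": 0,"dx": 0,"dy": 0,"dz": 0,"gripper": 0.0}
    - {"ax": 0,"ay": 0,"az": 0,"dx": 0,"dy": 0,"dz": 0,"gripper": 0.0}
    - {"ax": 0,"ay": 0,"az": 0,"dx": 0,"dy": 0,"dz": 0,"gripper": 0.0}
    - {"ax": 0,"ay": 0,"az": 0,"dx": 0,"dy": 0,"dz": 0,"gripper": 0.0}
    - {"ax": 0,"ay": 0,"az": 0,"dx": 0,"dy": 0,"dz": 0,"gripper": 0.0}
    - {"ax": 0,"ay": 0,"az": 0,"dx": 0,"dy": 0,"dz": 0,"gripper": 0.0}
    - {"ax": 0,"ay": 0,"az": 0,"dx": 0,"dy": 0,"dz": 0,"gripper": 0.0}
    - {"ax": 0,"ay": 0,"az": 0,"dx": 0,"dy": 0,"dz": 0,"gripper": 0.0}
    - {"ax": 0,"ay": 0,"az": 0,"dx": 0,"dy": 0,"dz": 0,"gripper": 0.0}

```text
time: 5.45
eef_pos: [0.5553, 0.2291, 0.0514]
eef_rot: [[0.321, 0.947, 0.0], [0.947, -0.321, 0.0], [0.0, -0.0, -1.0]]
ft_force: [-1.5, -0.1, 5.9]
width: 0.0197
grasp_force: 78.2
```

```bash
python3 - <<'E'
from h import *
go([.5535,.2297,.050],2.817-np.pi)
E
```

```text
t 5.45 tcp [0.5553 0.2291 0.0514] tilt [ 0.  0. -1.] yang -0.3265 d tool [-0.     -0.0019  0.0014] az -0.0019 f [-1.54 -0.06  5.88] w 0.01972852691610506 78.23654919862747
```

Request:
drive_tool:
  force: 80
  moves:
    - {"ax": 0,"ay": 0,"az": 0,"dx": 0,"dy": 0,"dz": -0.025,"gripper": 0.0}
    - {"ax": 0,"ay": 0,"az": 0,"dx": 0,"dy": 0,"dz": -0.04,"gripper": 0.0}
    - {"ax": 0,"ay": 0,"az": -0.116,"dx": 0,"dy": 0,"dz": -0.038,"gripper": 0.0}
    - {"ax": 0,"ay": 0,"az": -0.117,"dx": 0,"dy": 0,"dz": 0,"gripper": 0.0}
    - {"ax": 0,"ay": 0,"az": -0.117,"dx": 0,"dy": 0,"dz": 0,"gripper": 0.0}
    - {"ax": 0,"ay": 0,"az": -0.117,"dx": 0,"dy": 0,"dz": 0,"gripper": 0.0}
    - {"ax": 0,"ay": 0,"az": -0.116,"dx": 0,"dy": 0,"dz": 0,"gripper": 0.0}
    - {"ax": 0,"ay": 0,"az": -0.116,"dx": 0,"dy": 0,"dz": 0,"gripper": 0.0}
    - {"ax": 0,"ay": 0,"az": -0.116,"dx": 0,"dy": 0,"dz": 0,"gripper": 0.0}
    - {"ax": 0,"ay": 0,"az": 0,"dx": 0.031,"dy": -0.0233,"dz": 0,"gripper": 0.0}
    - {"ax": 0,"ay": 0,"az": 0,"dx": 0.031,"dy": -0.0233,"dz": 0,"gripper": 0.0}
    - {"ax": 0,"ay": 0,"az": 0,"dx": 0.031,"dy": -0.0233,"dz": 0,"gripper": 0.0}
    - {"ax": 0,"ay": 0,"az": 0,"dx": 0.031,"dy": -0.0233,"dz": 0,"gripper": 0.0}
    - {"ax": 0,"ay": 0,"az": 0,"dx": 0.031,"dy": -0.0233,"dz": 0,"gripper": 0.0}
    - {"ax": 0,"ay": 0,"az": 0,"dx": 0.031,"dy": -0.0233,"dz": 0,"gripper": 0.0}
    - {"ax": 0,"ay": 0,"az": 0,"dx": 0.031,"dy": -0.0233,"dz": 0,"gripper": 0.0}
    - {"ax": 0,"ay": 0,"az": 0,"dx": 0.031,"dy": -0.0233,"dz": 0,"gripper": 0.0}
    - {"ax": 0,"ay": 0,"az": 0,"dx": 0.031,"dy": -0.0233,"dz": 0,"gripper": 0.0}
    - {"ax": 0,"ay": 0,"az": 0,"dx": 0.031,"dy": -0.0233,"dz": 0,"gripper": 0.0}
    - {"ax": 0,"ay": 0,"az": 0,"dx": 0.031,"dy": -0.0233,"dz": 0,"gripper": 0.0}

```text
time: 7.12
eef_pos: [0.1668, 0.4095, 0.1529]
eef_rot: [[-0.469, 0.883, -0.0], [0.883, 0.469, -0.001], [-0.0, -0.001, -1.0]]
ft_force: [0.7, 1.8, -2.1]
width: 0.0192
grasp_force: 78.8
```

Request:
drive_tool:
  force: 80
  moves:
    - {"ax": 0,"ay": 0,"az": 0,"dx": 0,"dy": 0,"dz": 0,"gripper": 0.0}
    - {"ax": 0,"ay": 0,"az": 0,"dx": 0,"dy": 0,"dz": 0,"gripper": 0.0}
    - {"ax": 0,"ay": 0,"az": 0,"dx": 0,"dy": 0,"dz": 0,"gripper": 0.0}

```text
time: 7.37
eef_pos: [0.1686, 0.4093, 0.1529]
eef_rot: [[-0.471, 0.882, 0.0], [0.882, 0.471, -0.001], [-0.001, -0.0, -1.0]]
ft_force: [-0.1, -0.3, -2.8]
width: 0.0195
grasp_force: 78.9
```

```bash
python3 - <<'E'
from h import *
go([.4894,-.1918,.0914],3.631-np.pi)
p=optics.capture('scene');t=optics.capture('top')
m=near(p,'post',tuple(proj(p,[.489,-.192,.12])[0].astype(int)));print(None if m is None else m.sum())
for P,n in((p,'a'),(t,'b')):
    s=state();c=np.array(s['eef_pos']);im=P['frame'][:,:,::-1].copy()
    for B in POST:
        for q,col in(([c[0],c[1],c[2]-.0514,3.631],(255,255,0)),):
            cv2.polylines(im,[cv2.convexHull(proj(P,place(B,q)).round().astype(np.int32))],True,col,1)
    u,v=proj(P,c)[0].astype(int);u=min(max(u,75),565);v=min(max(v,75),405)
    globals()[n]=cv2.resize(im[v-75:v+75,u-75:u+75],(400,400))
cv2.imwrite('pics/over.png',np.hstack([a,b]))
E
```

```text
t 7.3667 tcp [0.1686 0.4093 0.1529] tilt [ 0.    -0.001 -1.   ] yang 0.4902 d tool [-6.812e-01  1.000e-04  6.230e-02] az 0.0008 f [-0.06 -0.31 -2.78] w 0.01953828317030343 78.9450240880251
None
```

View pics/over.png

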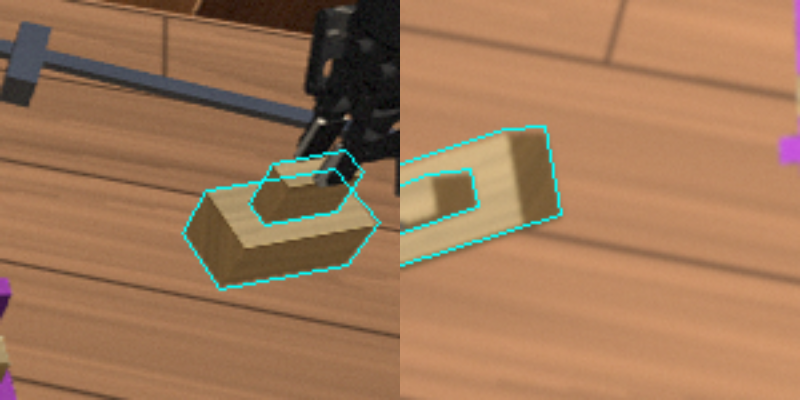

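I had the sign of the tool's x axis wrong, so the post went the wrong way, but it is free in the air. The overlay matches the held post, so post centre ≈ TCP. I go back around outside the minimum reach.

Request:
drive_tool:
  force: 80
  moves:
    - {"ax": 0,"ay": 0,"az": 0,"dx": 0,"dy": 0.04,"dz": 0,"gripper": 0.0}
    - {"ax": 0,"ay": 0,"az": 0,"dx": 0,"dy": 0.04,"dz": 0,"gripper": 0.0}
    - {"ax": 0,"ay": 0,"az": 0,"dx": -0.04,"dy": 0,"dz": 0,"gripper": 0.0}
    - {"ax": 0,"ay": 0,"az": 0,"dx": -0.04,"dy": 0,"dz": 0,"gripper": 0.0}
    - {"ax": 0,"ay": 0,"az": 0,"dx": -0.04,"dy": 0,"dz": 0,"gripper": 0.0}
    - {"ax": 0,"ay": 0,"az": 0,"dx": -0.04,"dy": 0,"dz": 0,"gripper": 0.0}
    - {"ax": 0,"ay": 0,"az": 0,"dx": -0.04,"dy": 0,"dz": 0,"gripper": 0.0}
    - {"ax": 0,"ay": 0,"az": 0,"dx": -0.04,"dy": 0,"dz": 0,"gripper": 0.0}
    - {"ax": 0,"ay": 0,"az": 0,"dx": -0.04,"dy": 0,"dz": 0,"gripper": 0.0}
    - {"ax": 0,"ay": 0,"az": 0,"dx": -0.04,"dy": 0,"dz": 0,"gripper": 0.0}
    - {"ax": 0,"ay": 0,"az": 0,"dx": -0.04,"dy": 0,"dz": 0,"gripper": 0.0}
    - {"ax": 0,"ay": 0,"az": 0,"dx": -0.04,"dy": 0,"dz": 0,"gripper": 0.0}
    - {"ax": 0,"ay": 0,"az": 0,"dx": -0.04,"dy": 0,"dz": 0,"gripper": 0.0}
    - {"ax": 0,"ay": 0,"az": 0,"dx": -0.04,"dy": 0,"dz": 0,"gripper": 0.0}
    - {"ax": 0,"ay": 0,"az": 0,"dx": -0.04,"dy": 0,"dz": 0,"gripper": 0.0}
    - {"ax": 0,"ay": 0,"az": 0,"dx": -0.03,"dy": 0,"dz": 0,"gripper": 0.0}
    - {"ax": 0,"ay": 0,"az": 0,"dx": 0,"dy": 0,"dz": 0,"gripper": 0.0}

```text
time: 8.93
eef_pos: [0.5006, -0.0452, 0.1539]
eef_rot: [[-0.463, 0.886, 0.003], [0.886, 0.463, -0.003], [-0.004, 0.001, -1.0]]
ft_force: [0.5, 0.4, -3.1]
width: 0.0194
grasp_force: 79.2
```

```bash
python3 - <<'E'
from h import *
go([.4894,-.1918,.0914],3.631-np.pi)
E
```

```text
t 8.9333 tcp [ 0.5006 -0.0452  0.1539] tilt [ 0.003 -0.003 -1.   ] yang 0.4814 d tool [-0.1245 -0.0778  0.0629] az -0.008 f [ 0.54  0.35 -3.12] w 0.019413496744072837 79.15498595684767
```

Request:
drive_tool:
  force: 80
  moves:
    - {"ax": 0,"ay": 0,"az": 0,"dx": -0.025,"dy": -0.0156,"dz": 0,"gripper": 0.0}
    - {"ax": 0,"ay": 0,"az": 0,"dx": -0.025,"dy": -0.0156,"dz": 0,"gripper": 0.0}
    - {"ax": 0,"ay": 0,"az": 0,"dx": -0.025,"dy": -0.0156,"dz": 0,"gripper": 0.0}
    - {"ax": 0,"ay": 0,"az": 0,"dx": -0.025,"dy": -0.0156,"dz": 0,"gripper": 0.0}
    - {"ax": 0,"ay": 0,"az": 0,"dx": -0.025,"dy": -0.0156,"dz": 0,"gripper": 0.0}
    - {"ax": 0,"ay": 0,"az": 0,"dx": 0,"dy": 0,"dz": 0,"gripper": 0.0}
    - {"ax": 0,"ay": 0,"az": 0,"dx": 0,"dy": 0,"dz": 0,"gripper": 0.0}
    - {"ax": 0,"ay": 0,"az": 0,"dx": 0,"dy": 0,"dz": 0,"gripper": 0.0}
    - {"ax": 0,"ay": 0,"az": 0,"dx": 0,"dy": 0,"dz": 0,"gripper": 0.0}

```text
time: 9.68
eef_pos: [0.4871, -0.1849, 0.1531]
eef_rot: [[-0.469, 0.883, -0.001], [0.883, 0.469, 0.001], [0.001, -0.0, -1.0]]
ft_force: [0.2, 0.5, -1.9]
width: 0.0193
grasp_force: 79.3
```

```bash
python3 - <<'E'
from h import *
go([.4894,-.1918,.0914],3.631-np.pi)
p=optics.capture('scene');t=optics.capture('top')
for P,n in((p,'a'),(t,'b')):
    s=state();c=np.array(s['eef_pos']);im=P['frame'][:,:,::-1].copy()
    for B in POST:
        cv2.polylines(im,[cv2.convexHull(proj(P,place(B,[c[0],c[1],c[2]-.0514,3.631])).round().astype(np.int32))],True,(255,255,0),1)
    for B in JIG[1:]: cv2.polylines(im,[cv2.convexHull(proj(P,place(B,[.4965,-.188,-.003,3.631])).round().astype(np.int32))],True,(0,255,0),1)
    u,v=proj(P,c-[0,0,.06])[0].astype(int)
    globals()[n]=cv2.resize(im[v-75:v+75,u-75:u+75],(400,400))
cv2.imwrite('pics/over2.png',np.hstack([a,b]))
E
```

```text
t 9.6833 tcp [ 0.4871 -0.1849  0.1531] tilt [-0.001  0.001 -1.   ] yang 0.4881 d tool [-0.0072 -0.0011  0.0617] az -0.0013 f [ 0.15  0.53 -1.93] w 0.019250290389416252 79.33036029338837
```

View pics/over2.png

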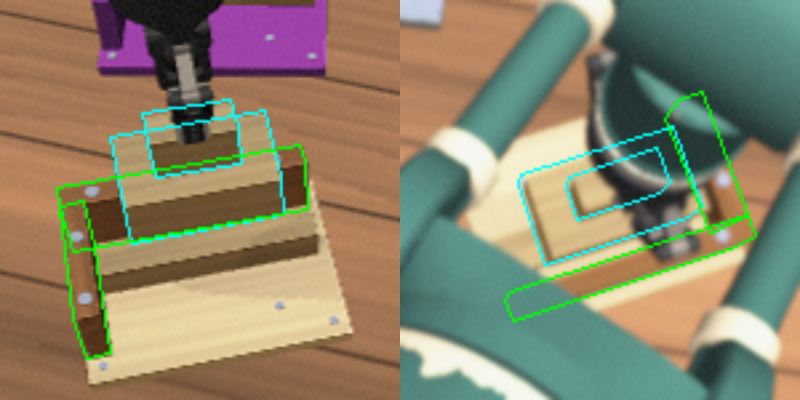

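The post hangs over the strip, parallel and clear of both fences (left view: post bottom edge (130-285,190-240), fence (60-305,150-250)). I lower it.

Request:
drive_tool:
  force: 80
  moves:
    - {"ax": 0,"ay": 0,"az": 0,"dx": 0,"dy": 0,"dz": 0.02,"gripper": 0.0}
    - {"ax": 0,"ay": 0,"az": 0,"dx": 0,"dy": 0,"dz": 0.02,"gripper": 0.0}
    - {"ax": 0,"ay": 0,"az": 0,"dx": 0,"dy": 0,"dz": 0.014,"gripper": 0.0}
    - {"ax": 0,"ay": 0,"az": 0,"dx": 0,"dy": 0,"dz": 0,"gripper": 0.0}
    - {"ax": 0,"ay": 0,"az": 0,"dx": 0,"dy": 0,"dz": 0.002,"gripper": 0.0}
    - {"ax": 0,"ay": 0,"az": 0,"dx": 0,"dy": 0,"dz": 0.002,"gripper": 0.0}
    - {"ax": 0,"ay": 0,"az": 0,"dx": 0,"dy": 0,"dz": 0.002,"gripper": 0.0}
    - {"ax": 0,"ay": 0,"az": 0,"dx": 0,"dy": 0,"dz": 0.001,"gripper": 0.0}
    - {"ax": 0,"ay": 0,"az": 0,"dx": 0,"dy": 0,"dz": 0,"gripper": 0.0}
    - {"ax": 0,"ay": 0,"az": 0,"dx": 0,"dy": 0,"dz": 0,"gripper": 0.0}

```text
time: 10.62
eef_pos: [0.4878, -0.1855, 0.0929]
eef_rot: [[-0.469, 0.883, 0.001], [0.883, 0.469, -0.0], [-0.001, 0.001, -1.0]]
ft_force: [-0.7, -0.2, -3.1]
width: 0.0194
grasp_force: 79.3
```

Request:
drive_tool:
  force: 80
  moves:
    - {"ax": 0,"ay": 0,"az": 0,"dx": 0,"dy": 0,"dz": 0.0,"gripper": 0.0}
    - {"ax": 0,"ay": 0,"az": 0,"dx": 0,"dy": 0,"dz": 0,"gripper": 0.0}

```text
time: 10.78
eef_pos: [0.4876, -0.1855, 0.0927]
eef_rot: [[-0.469, 0.883, 0.0], [0.883, 0.469, -0.0], [-0.0, 0.0, -1.0]]
ft_force: [-0.8, 0.9, -2.8]
width: 0.0194
grasp_force: 79.3
```

Request:
drive_tool:
  force: 80
  moves:
    - {"ax": 0,"ay": 0,"az": 0,"dx": 0,"dy": 0,"dz": 0.0005,"gripper": 0.0}
    - {"ax": 0,"ay": 0,"az": 0,"dx": 0,"dy": 0,"dz": 0.0005,"gripper": 0.0}
    - {"ax": 0,"ay": 0,"az": 0,"dx": 0,"dy": 0,"dz": 0.0005,"gripper": 0.0}
    - {"ax": 0,"ay": 0,"az": 0,"dx": 0,"dy": 0,"dz": 0,"gripper": 0.0}

```text
time: 11.12
eef_pos: [0.4875, -0.1854, 0.0911]
eef_rot: [[-0.469, 0.883, 0.0], [0.883, 0.469, -0.0], [-0.0, 0.0, -1.0]]
ft_force: [-0.0, 0.3, -0.0]
width: 0.0196
grasp_force: 79.7
```

Request:
drive_tool:
  force: 80
  moves:
    - {"ax": 0,"ay": 0,"az": 0,"dx": 0,"dy": 0,"dz": 0.0005,"gripper": 0.0}
    - {"ax": 0,"ay": 0,"az": 0,"dx": 0,"dy": 0,"dz": 0,"gripper": 0.0}
    - {"ax": 0,"ay": 0,"az": 0,"dx": 0,"dy": 0,"dz": 0,"gripper": 0.0}

```text
time: 11.37
eef_pos: [0.4877, -0.1854, 0.091]
eef_rot: [[-0.469, 0.883, 0.0], [0.883, 0.469, -0.0], [-0.0, 0.0, -1.0]]
ft_force: [-1.5, 2.2, 4.3]
width: 0.0192
grasp_force: 80.7
```

Request:
drive_tool:
  force: 80
  moves:
    - {"ax": 0,"ay": 0,"az": 0,"dx": 0,"dy": 0,"dz": 0,"gripper": 0.0}
    - {"ax": 0,"ay": 0,"az": 0,"dx": 0,"dy": 0,"dz": 0,"gripper": 0.0}
    - {"ax": 0,"ay": 0,"az": 0,"dx": 0,"dy": 0,"dz": 0,"gripper": 0.0}
    - {"ax": 0,"ay": 0,"az": 0,"dx": -0.003,"dy": 0,"dz": 0,"gripper": 0.0}
    - {"ax": 0,"ay": 0,"az": 0,"dx": -0.003,"dy": 0,"dz": 0,"gripper": 0.0}
    - {"ax": 0,"ay": 0,"az": 0,"dx": -0.003,"dy": 0,"dz": 0,"gripper": 0.0}
    - {"ax": 0,"ay": 0,"az": 0,"dx": -0.003,"dy": 0,"dz": 0,"gripper": 0.0}
    - {"ax": 0,"ay": 0,"az": 0,"dx": -0.003,"dy": 0,"dz": 0,"gripper": 0.0}
    - {"ax": 0,"ay": 0,"az": 0,"dx": -0.003,"dy": 0,"dz": 0,"gripper": 0.0}
    - {"ax": 0,"ay": 0,"az": 0,"dx": -0.003,"dy": 0,"dz": 0,"gripper": 0.0}
    - {"ax": 0,"ay": 0,"az": 0,"dx": -0.003,"dy": 0,"dz": 0,"gripper": 0.0}
    - {"ax": 0,"ay": 0,"az": 0,"dx": 0,"dy": 0,"dz": 0,"gripper": 0.0}
    - {"ax": 0,"ay": 0,"az": 0,"dx": 0,"dy": 0,"dz": 0,"gripper": 0.0}

```text
time: 12.45
eef_pos: [0.5001, -0.2052, 0.0931]
eef_rot: [[-0.469, 0.883, 0.003], [0.883, 0.469, 0.002], [0.001, 0.003, -1.0]]
ft_force: [-6.0, 9.2, 16.6]
width: 0.0191
grasp_force: 90.3
```

Request:
drive_tool:
  force: 80
  moves:
    - {"ax": 0,"ay": 0,"az": 0,"dx": 0,"dy": -0.0015,"dz": 0,"gripper": 0.0}
    - {"ax": 0,"ay": 0,"az": 0,"dx": 0,"dy": -0.0015,"dz": 0,"gripper": 0.0}
    - {"ax": 0,"ay": 0,"az": 0,"dx": 0,"dy": -0.0015,"dz": 0,"gripper": 0.0}
    - {"ax": 0,"ay": 0,"az": 0,"dx": 0,"dy": -0.001,"dz": 0,"gripper": 0.0}
    - {"ax": 0,"ay": 0,"az": 0,"dx": 0,"dy": 0,"dz": 0,"gripper": 0.0}
    - {"ax": 0,"ay": 0,"az": 0,"dx": 0,"dy": 0,"dz": 0,"gripper": 0.0}

```text
time: 12.95
eef_pos: [0.4977, -0.2073, 0.0934]
eef_rot: [[-0.469, 0.883, 0.008], [0.883, 0.469, 0.003], [-0.001, 0.008, -1.0]]
ft_force: [1.5, 11.2, 13.5]
width: 0.0197
grasp_force: 89.6
```

```bash
cat >> h.py <<'E'
def jg():
    s=state();p=np.array(s['eef_pos'])-[.4965,-.188,0];f=np.array(s['ft_force']);c,n=np.cos(3.631),np.sin(3.631)
    A=np.array([[c,n,0],[-n,c,0],[0,0,1]]);R=np.array(s['eef_rot'])
    print('t',s['time'],'jig mm',(A@p*1e3).round(1),'f jig',(A@f).round(1),'yaw',round(np.arctan2(R[1,1],R[0,1])-.4894,4),'mom',np.round(A@np.array(s['moment']),2))
E
python3 -c "from h import *;jg()"
```

```text
t 12.95 jig mm [ 8.  17.5 93.4] f jig [-6.6 -9.1 13.5] yaw -0.0015 mom [-1.54  1.68  0.29]
```

Vertical force and TCP height have grown, so the post may have pitched in the grip from strip friction. I check with a look.

```bash
python3 - <<'E'
from h import *
jg()
p=optics.capture('scene');t=optics.capture('top')
s=state();c=np.array(s['eef_pos'])
for P,n in((p,'a'),(t,'b')):
    im=P['frame'][:,:,::-1].copy()
    u,v=proj(P,c-[0,0,.04])[0].astype(int)
    big=cv2.resize(im[v-50:v+50,u-50:u+50],(400,400),interpolation=cv2.INTER_CUBIC)
    for B in POST:
        h=cv2.convexHull(((proj(P,place(B,[c[0],c[1],.04-.003,3.631]))-[u-50,v-50]+.5)*4).round().astype(np.int32))
        cv2.polylines(big,[h],True,(255,255,0),1)
    globals()[n]=big
cv2.imwrite('pics/on.png',np.hstack([a,b]))
E
```

```text
t 12.95 jig mm [ 8.  17.5 93.4] f jig [-6.6 -9.1 13.5] yaw -0.0015 mom [-1.54  1.68  0.29]
```

View pics/on.png

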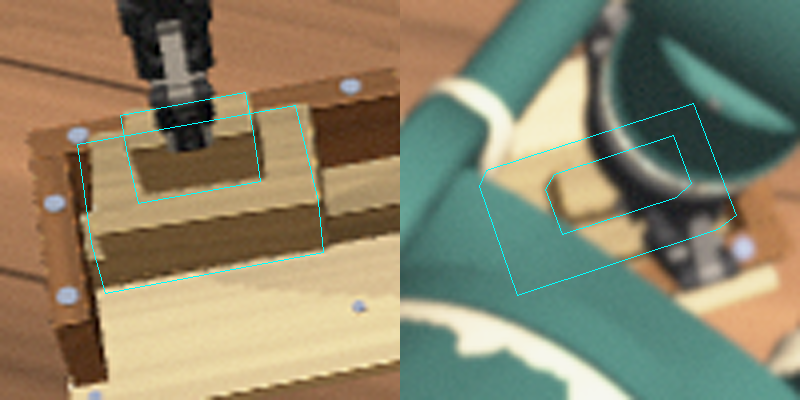

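The picture (left view: post at (80-320,100-290)) shows the top leaning slightly away from the short fence. I let go for a moment so it settles flat, regrip, and then slide with little downward load.

Request:
drive_tool:
  force: 80
  moves:
    - {"ax": 0,"ay": 0,"az": 0,"dx": 0,"dy": 0.003,"dz": -0.001,"gripper": 0.0}
    - {"ax": 0,"ay": 0,"az": 0,"dx": 0,"dy": 0,"dz": -0.0005,"gripper": 0.0}
    - {"ax": 0,"ay": 0,"az": 0,"dx": 0,"dy": 0,"dz": 0,"gripper": 0.06}
    - {"ax": 0,"ay": 0,"az": 0,"dx": 0,"dy": 0,"dz": 0,"gripper": 0.06}
    - {"ax": 0,"ay": 0,"az": 0,"dx": 0,"dy": 0,"dz": 0,"gripper": 0.06}
    - {"ax": 0,"ay": 0,"az": 0,"dx": 0,"dy": 0,"dz": 0,"gripper": 0.06}
    - {"ax": 0,"ay": 0,"az": 0,"dx": 0,"dy": 0,"dz": 0,"gripper": 0.06}
    - {"ax": 0,"ay": 0,"az": 0,"dx": 0,"dy": 0,"dz": 0,"gripper": 0.06}

```text
time: 13.72
eef_pos: [0.4963, -0.2079, 0.0915]
eef_rot: [[-0.469, 0.883, -0.0], [0.883, 0.469, 0.0], [0.0, -0.0, -1.0]]
ft_force: [0.5, -0.0, 0.2]
width: 0.06
grasp_force: 0.0
```

```bash
python3 - <<'E'
from h import *
jg();s=state();print(s['width'],s['ft_force'],s['grasp_force'])
p=optics.capture('scene');c=np.array(s['eef_pos'])
m=near(p,'post',tuple(proj(p,c-[0,0,.04])[0].astype(int)))
best=None
if m is not None:
    # finger hides part: compare only below the finger, ignore upper occluded pixels by fitting hull
    g=lambda q:np.abs(sil(p,POST,[q[0],q[1],.037,q[2]])-m).sum()
    q0=np.array([c[0],c[1],3.631]);r=minimize(g,q0,method='Nelder-Mead',options=dict(initial_simplex=[q0,q0+[.01,0,0],q0+[0,.01,0],q0+[0,0,.05]]))
    A=np.array([[np.cos(3.631),np.sin(3.631)],[-np.sin(3.631),np.cos(3.631)]])
    print('post jig xy mm',A@(r.x[:2]-[.4965,-.188])*1e3,r.x[2]-3.631,r.fun/m.sum())
E
```

```text
t 13.7167 jig mm [ 9.6 17.4 91.5] f jig [-0.4  0.2  0.2] yaw -0.0011 mom [-0.01  0.01  0.04]
0.06001834712888753 [ 0.49018286 -0.00334031  0.1852924 ] 0.0
post jig xy mm [10.16925115 17.9850122 ] 0.025251907398423867 0.22015706806282723
```

Request:
drive_tool:
  force: 100
  moves:
    - {"ax": 0,"ay": 0,"az": 0,"dx": 0,"dy": 0,"dz": 0,"gripper": 0.0}
    - {"ax": 0,"ay": 0,"az": 0,"dx": 0,"dy": 0,"dz": 0,"gripper": 0.0}
    - {"ax": 0,"ay": 0,"az": 0,"dx": 0,"dy": 0,"dz": 0,"gripper": 0.0}
    - {"ax": 0,"ay": 0,"az": 0,"dx": 0,"dy": 0,"dz": 0,"gripper": 0.0}
    - {"ax": 0,"ay": 0,"az": 0,"dx": 0,"dy": 0,"dz": 0,"gripper": 0.0}
    - {"ax": 0,"ay": 0,"az": 0,"dx": 0,"dy": 0,"dz": 0,"gripper": 0.0}
    - {"ax": 0,"ay": 0,"az": 0,"dx": 0,"dy": 0,"dz": 0,"gripper": 0.0}
    - {"ax": 0,"ay": 0,"az": 0,"dx": 0,"dy": 0,"dz": 0,"gripper": 0.0}

```text
time: 14.48
eef_pos: [0.4961, -0.2075, 0.0914]
eef_rot: [[-0.469, 0.883, -0.001], [0.883, 0.469, 0.0], [0.001, -0.001, -1.0]]
ft_force: [-0.3, -0.1, 0.1]
width: -0.0002
grasp_force: 0.0
```

```bash
python3 -c "
from h import *
jg();s=state();print(s['width'],s['grasp_force'])"
```

```text
t 14.4833 jig mm [ 9.5 17.  91.4] f jig [ 0.3 -0.1  0.1] yaw -0.0008 mom [-0.02 -0.05 -0.06]
-0.0002384125521378681 0.0
```

The fingers closed on nothing. I need to look.

```bash
python3 - <<'E'
from h import *
p=optics.capture('scene');t=optics.capture('top')
a=cv2.resize(p['frame'][170:310,200:340,::-1],(400,400),interpolation=cv2.INTER_CUBIC);b=cv2.resize(t['frame'][190:330,300:440,::-1],(400,400),interpolation=cv2.INTER_CUBIC)
cv2.imwrite('pics/miss.png',np.hstack([a,b]))
for P in(p,t):
    for r in optics.spot_in(P,'post'): print(np.round(r['bbox']),r['conf'])
E
```

```text
[239. 238. 301. 296.] 0.66
[344. 207. 384. 249.] 0.57
```

View pics/miss.png

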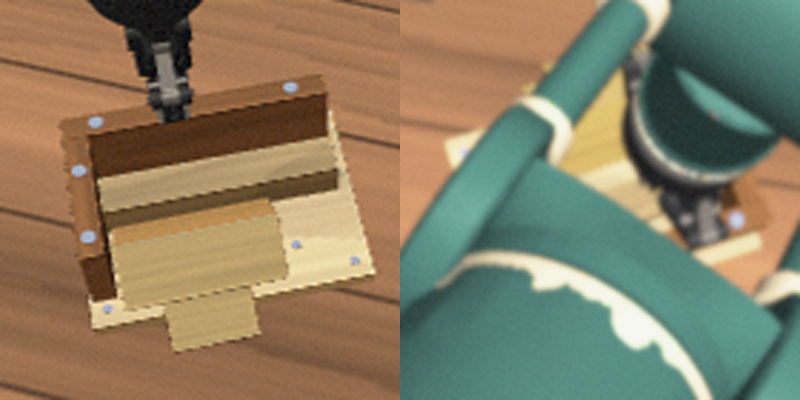

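The post has toppled off the strip towards -x and lies with its tenon towards the open side, at left view (200,265) with the tenon at (210,320). It is still in reach. I back off upward, turn the tool a quarter so it can grip the tenon across its 60 mm, and fit the pose numerically, since I have no picture views left.

Request:
drive_tool:
  force: 40
  moves:
    - {"ax": 0,"ay": 0,"az": 0,"dx": 0,"dy": 0,"dz": -0.04,"gripper": 0.0854}
    - {"ax": 0,"ay": 0,"az": 0,"dx": 0,"dy": 0,"dz": -0.04,"gripper": 0.0854}
    - {"ax": 0,"ay": 0,"az": 0.121,"dx": 0,"dy": 0,"dz": -0.04,"gripper": 0.0854}
    - {"ax": 0,"ay": 0,"az": 0.121,"dx": 0,"dy": 0,"dz": 0,"gripper": 0.0854}
    - {"ax": 0,"ay": 0,"az": 0.121,"dx": 0,"dy": 0,"dz": 0,"gripper": 0.0854}
    - {"ax": 0,"ay": 0,"az": 0.121,"dx": 0,"dy": 0,"dz": 0,"gripper": 0.0854}
    - {"ax": 0,"ay": 0,"az": 0.121,"dx": 0,"dy": 0,"dz": 0,"gripper": 0.0854}
    - {"ax": 0,"ay": 0,"az": 0.121,"dx": 0,"dy": 0,"dz": 0,"gripper": 0.0854}
    - {"ax": 0,"ay": 0,"az": 0.121,"dx": 0,"dy": 0,"dz": 0,"gripper": 0.0854}
    - {"ax": 0,"ay": 0,"az": 0.121,"dx": 0,"dy": 0,"dz": 0,"gripper": 0.0854}
    - {"ax": 0,"ay": 0,"az": 0.121,"dx": 0,"dy": 0,"dz": 0,"gripper": 0.0854}
    - {"ax": 0,"ay": 0,"az": 0.121,"dx": 0,"dy": 0,"dz": 0,"gripper": 0.0854}
    - {"ax": 0,"ay": 0,"az": 0.121,"dx": 0,"dy": 0,"dz": 0,"gripper": 0.0854}
    - {"ax": 0,"ay": 0,"az": 0.12,"dx": 0,"dy": 0,"dz": 0,"gripper": 0.0854}
    - {"ax": 0,"ay": 0,"az": 0.12,"dx": 0,"dy": 0,"dz": 0,"gripper": 0.0854}
    - {"ax": 0,"ay": 0,"az": 0,"dx": 0,"dy": 0,"dz": 0,"gripper": 0.0854}

```text
time: 16.02
eef_pos: [0.4963, -0.2076, 0.2114]
eef_rot: [[0.884, 0.467, -0.001], [0.467, -0.884, 0.0], [-0.001, -0.001, -1.0]]
ft_force: [0.4, 0.6, 0.4]
width: 0.0855
grasp_force: 0.0
```

```bash
cat >> h.py <<'E'
YJ=3.631;J0=np.array([.4965,-.188,0]);AJ=np.array([[np.cos(YJ),np.sin(YJ),0],[-np.sin(YJ),np.cos(YJ),0],[0,0,1]])
def Ry(a): c,s=np.cos(a),np.sin(a);return np.array([[c,0,s],[0,1,0],[-s,0,c]])
def Rz(a): c,s=np.cos(a),np.sin(a);return np.array([[c,-s,0],[s,c,0],[0,0,1]])
def Rx(a): c,s=np.cos(a),np.sin(a);return np.array([[1,0,0],[0,c,-s],[0,s,c]])
def wpts(B,q):  # q: post centre (42.5mm up) in jig coords x,y,z, yaw, pitch about y, roll
    R=Rz(q[3])@Ry(q[4])@Rx(q[5] if len(q)>5 else 0)
    return (((B-[0,0,.0425])@R.T)+np.array(q[:3]))@AJ+J0
def sil6(p,q,k=2):
    m=np.zeros((480*k,640*k),np.uint8)
    for B in POST: cv2.fillConvexPoly(m,cv2.convexHull(np.round((proj(p,wpts(B,q))*k+k/2-.5)*16).astype(np.int32)),1,shift=4)
    return cv2.resize(m.astype(np.float32),(640,480),interpolation=cv2.INTER_AREA)
def fit6(V,starts,steps):
    f=lambda q:sum(np.abs(sil6(p,q)-m).sum()/m.sum() for p,m in V)
    best=None
    for q in starts:
        q=np.array(q,float);r=minimize(f,q,method='Nelder-Mead',options=dict(initial_simplex=[q]+[q+d for d in np.diag(steps)],maxiter=500,xatol=2e-4,fatol=1e-4))
        print('  start',q[4],'->',r.x.round(4),round(r.fun,4))
        if best is None or r.fun<best.fun: best=r
    return best
E
python3 - <<'E'
from h import *
jg();S=optics.capture('scene');T=optics.capture('top');V=[]
for n,p in(('scene',S),('top',T)):
    R=optics.regions_of(p,'post')
    for r in R:
        print(n,np.round(r['bbox']),round(r['conf'],2),r['pixels'].sum())
    if R: V.append((p,R[0]['pixels'].astype(np.float32)))
fit6(V,[[-.04,.02,.04,0,-a] for a in(1.2,1.57,1.9,2.3)],[.02,.02,.01,.1,.2])
for v in V: fit6([v],[[-.04,.02,.04,0,-a] for a in(1.57,2.1)],[.02,.02,.01,.1,.2])
E
```

```text
t 16.0167 jig mm [  9.4  17.2 211.4] f jig [-0.7 -0.3  0.4] yaw -1.5748 mom [ 0.04 -0.03  0.02]
top [347. 208. 405. 258.] 0.94 719
  start -1.2 -> [-0.0514  0.0286 -0.0297 -0.0955 -1.449 ] 1.5421
  start -1.57 -> [-0.8328  0.7916 -5.7613 -0.2005  4.1217] 0.9426
  start -1.9 -> [-0.0476  0.0228  0.0144 -0.012  -1.3965] 1.6005
  start -2.3 -> [-0.0619  0.0377 -0.099  -0.0338 -1.3872] 1.4437
  start -1.57 -> [-0.8328  0.7916 -5.7613 -0.2005  4.1217] 0.9426
  start -2.1 -> [-0.0471  0.0226  0.0118 -0.0032 -1.4289] 1.5956
```

```bash
python3 - <<'E'
from h import *
V=[]
for i in range(3):
    S=optics.capture('scene')
    for n in('post','post_center'):
        for r in optics.regions_of(S,n):
            b=r['bbox'];print(i,n,np.round(b),round(r['conf'],2),r['pixels'].sum())
            if 225<b[0]<255 and b[3]>280 and b[2]<312 and not V: V=[(S,r['pixels'].astype(np.float32))]
    if V: break
b=[fit6(V,[[-.04,.02,.045,0,-a]],[.02,.02,.01,.1,.2]) for a in(1.2,1.57,1.9,2.3)]
E
```

```text
0 post [239. 227. 299. 285.] 0.77 2351
0 post_center [235. 229. 299. 282.] 0.71 2442
  start -1.2 -> [-0.0373  0.0185  0.021   0.0219 -1.5787] 0.0365
  start -1.57 -> [-0.0448  0.0186  0.0324  0.0154 -1.6001] 0.0444
  start -1.9 -> [-0.047   0.0186  0.0365  0.0178 -1.5494] 0.0496
  start -2.3 -> [-0.051   0.0201  0.0457  0.0816 -2.5005] 0.0904
```

The post lies flat on the board with its tenon pointing outward: centre at jig (-47,18.6) mm, pitch ≈ -90°. Plan: grip the tenon across its 60 mm sides with the tool tilted inward 40°, lift, then turn the tool outward 90° so the post stands upright.

Request:
drive_tool:
  force: 60
  moves:
    - {"ax": 0,"ay": 0,"az": 0,"dx": 0.031,"dy": 0,"dz": 0,"gripper": 0.0854}
    - {"ax": 0,"ay": 0,"az": 0,"dx": 0.031,"dy": 0.001,"dz": 0,"gripper": 0.0854}
    - {"ax": 0,"ay": 0,"az": 0,"dx": 0.031,"dy": 0,"dz": 0,"gripper": 0.0854}
    - {"ax": 0,"ay": 0,"az": 0,"dx": 0.031,"dy": 0,"dz": 0,"gripper": 0.0854}
    - {"ax": 0,"ay": -0.1,"az": 0,"dx": 0,"dy": 0,"dz": 0,"gripper": 0.0854}
    - {"ax": 0,"ay": -0.1,"az": 0,"dx": 0,"dy": 0,"dz": 0,"gripper": 0.0854}
    - {"ax": 0,"ay": -0.1,"az": 0,"dx": 0,"dy": 0,"dz": 0,"gripper": 0.0854}
    - {"ax": 0,"ay": -0.1,"az": 0,"dx": 0,"dy": 0,"dz": 0,"gripper": 0.0854}
    - {"ax": 0,"ay": -0.1,"az": 0,"dx": 0,"dy": 0,"dz": 0,"gripper": 0.0854}
    - {"ax": 0,"ay": -0.1,"az": 0,"dx": 0,"dy": 0,"dz": 0,"gripper": 0.0854}
    - {"ax": 0,"ay": -0.1,"az": 0,"dx": 0,"dy": 0,"dz": 0,"gripper": 0.0854}
    - {"ax": 0,"ay": 0,"az": 0,"dx": 0,"dy": 0,"dz": 0,"gripper": 0.0854}
    - {"ax": 0,"ay": 0,"az": 0,"dx": 0,"dy": 0,"dz": 0,"gripper": 0.0854}

```text
time: 17.45
eef_pos: [0.6065, -0.1495, 0.2083]
eef_rot: [[0.672, 0.471, -0.572], [0.361, -0.882, -0.302], [-0.647, -0.004, -0.763]]
ft_force: [-0.2, -0.5, 0.0]
width: 0.0855
grasp_force: 0.0
```

```bash
cat >> h.py <<'E'
def to(xj,yj,zj):
    s=state();R=np.array(s['eef_rot']);p=AJ@(np.array(s['eef_pos'])-J0);Rj=AJ@R
    print('t',round(s['time'],2),'jig mm',(p*1e3).round(1),'toolx',Rj[:,0].round(3),'tooly',Rj[:,1].round(3),'toolz',Rj[:,2].round(3),'d tool',(Rj.T@(np.array([xj,yj,zj])-p)).round(4),'fjig',(AJ@np.array(s['ft_force'])).round(1),'w',round(s['width'],4),round(s['grasp_force'],1),'q',np.round(s['joints'],2))
E
python3 - <<'E'
from h import *
to(-.115,.0186,.0927)
S=optics.capture('scene');T=optics.capture('top')
for n,p in(('S',S),('T',T)):
    for r in optics.regions_of(p,'post'):
        print(n,np.round(r['bbox']),round(r['conf'],2),r['pixels'].sum())
        if r['conf']>.5 and r['pixels'].sum()>1200: fit6([(p,r['pixels'].astype(np.float32))],[[-.047,.0186,.039,0.01,-1.57]],[.01,.01,.005,.05,.1])
E
```

```text
t 17.45 jig mm [-115.2   17.7  208.3] toolx [-0.763 -0.003 -0.647] tooly [-0.001  1.    -0.004] toolz [ 0.647 -0.002 -0.763] d tool [0.0746 0.0013 0.0883] fjig [0.4 0.4 0. ] w 0.0855 0.0 q [-0.07  0.59  1.29 -0.37  1.86  1.01]
T [350. 211. 407. 259.] 0.8 1900
  start -1.57 -> [-0.0471  0.0189  0.035   0.0408 -1.5181] 0.0484
```

Request:
drive_tool:
  force: 60
  moves:
    - {"ax": 0,"ay": -0.125,"az": 0,"dx": 0,"dy": 0.001,"dz": 0,"gripper": 0.0854}
    - {"ax": 0,"ay": -0.125,"az": 0,"dx": 0,"dy": 0,"dz": 0,"gripper": 0.0854}
    - {"ax": 0,"ay": 0,"az": 0,"dx": 0,"dy": 0,"dz": 0,"gripper": 0.0854}
    - {"ax": 0,"ay": 0,"az": 0,"dx": 0,"dy": 0,"dz": 0,"gripper": 0.0854}

```text
time: 17.98
eef_pos: [0.6061, -0.1512, 0.2089]
eef_rot: [[0.511, 0.469, -0.72], [0.274, -0.883, -0.381], [-0.815, -0.003, -0.58]]
ft_force: [-1.3, -0.2, -0.4]
width: 0.0854
grasp_force: 0.0
```

```bash
python3 -c "
from h import *
to(-.1113,.0187,.070)"
```

```text
t 17.98 jig mm [-114.    19.1  208.9] toolx [-0.58  -0.002 -0.815] tooly [ 0.001  1.    -0.003] toolz [ 0.815 -0.003 -0.58 ] d tool [1.115e-01 1.000e-04 8.280e-02] fjig [ 1.2 -0.4 -0.4] w 0.0854 0.0 q [-0.04  0.75  1.18 -0.48  2.05  1.01]
```

Request:
drive_tool:
  force: 60
  moves:
    - {"ax": 0,"ay": 0,"az": 0,"dx": 0.0279,"dy": 0,"dz": 0.0207,"gripper": 0.0854}
    - {"ax": 0,"ay": 0,"az": 0,"dx": 0.0279,"dy": 0,"dz": 0.0207,"gripper": 0.0854}
    - {"ax": 0,"ay": 0,"az": 0,"dx": 0.0279,"dy": 0,"dz": 0.0207,"gripper": 0.0854}
    - {"ax": 0,"ay": 0,"az": 0,"dx": 0.0279,"dy": 0,"dz": 0.0207,"gripper": 0.0854}
    - {"ax": 0,"ay": 0,"az": 0,"dx": 0,"dy": 0,"dz": 0,"gripper": 0.0854}
    - {"ax": 0,"ay": 0,"az": 0,"dx": 0,"dy": 0,"dz": 0.02,"gripper": 0.0854}
    - {"ax": 0,"ay": 0,"az": 0,"dx": 0,"dy": 0,"dz": 0.02,"gripper": 0.0854}
    - {"ax": 0,"ay": 0,"az": 0,"dx": 0,"dy": 0,"dz": 0.02,"gripper": 0.0854}
    - {"ax": 0,"ay": 0,"az": 0,"dx": 0,"dy": 0,"dz": 0,"gripper": 0.0854}
    - {"ax": 0,"ay": 0,"az": 0,"dx": 0,"dy": 0,"dz": 0,"gripper": 0.0854}

```text
time: 18.82
eef_pos: [0.5625, -0.1762, 0.042]
eef_rot: [[0.518, 0.468, -0.716], [0.272, -0.884, -0.381], [-0.811, 0.003, -0.585]]
ft_force: [0.3, -0.4, 0.1]
width: 0.0855
grasp_force: 0.0
```

```bash
python3 -c "
from h import *
to(-.0625,.0187,.035)
S=optics.capture('scene')
for r in optics.spot_in(S,'post'): print(np.round(r['bbox']),r['conf'])"
```

```text
t 18.82 jig mm [-63.8  20.6  42. ] toolx [-0.585  0.004 -0.811] tooly [0.003 1.    0.003] toolz [ 0.811 -0.001 -0.585] d tool [ 0.0049 -0.0019  0.0052] fjig [-0.1  0.5  0.1] w 0.0855 0.0 q [-0.07  0.83  1.37 -0.45  1.79  1.12]
[236. 228. 281. 283.] 0.63
[218. 198. 299. 229.] 0.31
```

Request:
drive_tool:
  force: 60
  moves:
    - {"ax": 0,"ay": 0,"az": 0,"dx": 0.005,"dy": -0.0015,"dz": 0.005,"gripper": 0.0854}
    - {"ax": 0,"ay": 0,"az": 0,"dx": 0,"dy": 0,"dz": 0,"gripper": 0.0854}
    - {"ax": 0,"ay": 0,"az": 0,"dx": 0,"dy": 0,"dz": 0,"gripper": 0.02}
    - {"ax": 0,"ay": 0,"az": 0,"dx": 0,"dy": 0,"dz": 0,"gripper": 0.02}
    - {"ax": 0,"ay": 0,"az": 0,"dx": 0,"dy": 0,"dz": 0,"gripper": 0.02}
    - {"ax": 0,"ay": 0,"az": 0,"dx": 0,"dy": 0,"dz": 0,"gripper": 0.02}
    - {"ax": 0,"ay": 0,"az": 0,"dx": 0,"dy": 0,"dz": 0,"gripper": 0.02}
    - {"ax": 0,"ay": 0,"az": 0,"dx": 0,"dy": 0,"dz": 0,"gripper": 0.02}

```text
time: 19.58
eef_pos: [0.5627, -0.1753, 0.0324]
eef_rot: [[0.518, 0.471, -0.714], [0.272, -0.882, -0.384], [-0.811, 0.004, -0.585]]
ft_force: [6.2, -0.9, 4.0]
width: 0.0202
grasp_force: 3.2
```

```bash
python3 -c "
from h import *
to(-.0625,.0187,.035)"
```

```text
t 19.58 jig mm [-64.4  20.   32.4] toolx [-0.585  0.003 -0.811] tooly [-0.001  1.     0.004] toolz [ 0.811  0.003 -0.585] d tool [-0.0032 -0.0013  0.    ] fjig [-5.1  3.7  4. ] w 0.0202 3.2 q [-0.07  0.84  1.37 -0.45  1.77  1.13]
```

```bash
python3 - <<'E'
from h import *
S=optics.capture('scene');T=optics.capture('top')
for n,p in(('S',S),('T',T)):
    s=state();print(n,'tcp px',proj(p,s['eef_pos']).round(1),'grasp px',proj(p,np.array(s['eef_pos'])-.019*np.array(s['eef_rot'])[:,2]).round(1), 'exp tenon corners',proj(p,wpts(POST[1],[-.048,.0187,.039,0,-1.57])).round(0).tolist())
    for r in optics.regions_of(p,'post'):
        print(n,np.round(r['bbox']),round(r['conf'],2),r['pixels'].sum())
        m=r['pixels']
        if r['conf']>.5:
            ys=np.arange(int(r['bbox'][1]),int(r['bbox'][3])+1,3)
            print([(int(y),int(np.where(m[y])[0].min()),int(np.where(m[y])[0].max()),int(m[y].sum())) for y in ys if m[y].any()])
            fit6([(p,m.astype(np.float32))],[[-.047,.0186,.039,0.01,-1.57],[-.047,.0186,.039,.01,-1]],[.01,.01,.005,.05,.2])
E
```

```text
S tcp px [[269.5 265.7]] grasp px [[270.3 269.5]] exp tenon corners [[284.0, 258.0], [288.0, 275.0], [254.0, 264.0], [257.0, 281.0], [283.0, 252.0], [287.0, 269.0], [253.0, 258.0], [256.0, 275.0]]
S [236. 228. 282. 282.] 0.85 1416
[(228, 277, 280, 4), (231, 263, 279, 17), (234, 249, 279, 31), (237, 238, 278, 41), (240, 238, 277, 40), (243, 238, 277, 40), (246, 239, 276, 38), (249, 240, 276, 37), (252, 240, 275, 36), (255, 241, 275, 35), (258, 242, 275, 34), (261, 243, 274, 32), (264, 243, 274, 32), (267, 244, 273, 30), (270, 245, 272, 20), (273, 267, 270, 4), (276, 267, 269, 3)]
  start -1.57 -> [-0.0344  0.0334  0.0465  0.1087 -0.7479] 0.5512
  start -1.0 -> [-0.0266  0.0174  0.0351  0.0669 -0.7801] 0.5247
T tcp px [[370.2 224.4]] grasp px [[368.3 216.5]] exp tenon corners [[358.0, 236.0], [352.0, 218.0], [385.0, 227.0], [378.0, 210.0], [359.0, 233.0], [353.0, 215.0], [386.0, 224.0], [380.0, 207.0]]
T [345. 209. 405. 261.] 0.94 1894
[(211, 373, 379, 7), (214, 364, 380, 17), (217, 356, 381, 26), (220, 352, 383, 32), (223, 352, 399, 43), (226, 353, 400, 48), (229, 355, 402, 48), (232, 356, 403, 48), (235, 356, 404, 49), (238, 350, 405, 56), (241, 348, 405, 58), (244, 347, 402, 56), (247, 348, 396, 49), (250, 349, 388, 40), (253, 351, 379, 29), (256, 352, 369, 18), (259, 353, 360, 8)]
  start -1.57 -> [-0.0445  0.0161  0.038   0.0347 -1.5138] 0.044
  start -1.0 -> [-0.0435  0.0155  0.0438  0.0395 -1.5071] 0.0543
T [390. 128. 431. 169.] 0.26 1166
```

```bash
python3 - <<'E'
from h import *
T=optics.capture('top');S=optics.capture('scene')
for p,(r0,r1,c0,c1) in((T,(176,264,330,414)),(S,(200,296,226,316))):
    g=cv2.cvtColor(p['frame'],cv2.COLOR_RGB2GRAY)[r0:r1:2,c0:c1]
    for i,row in enumerate(g): print(r0+2*i,''.join('#%+=-. '[min(6,int(v)//34)] for v in row))
E
```

```text
176 +===------.--=+++++%%%%%++++++++++++%++++=----=++%%+++++--..........................
178 +++=====-------=++%%%++++++++++++++%++++++=---+++%+++++=--..........................
180 ++++++==--===---==+%%%+++++++==---=+%%+++++=-=++%%++++=--...........................
182 ++++++++==========++%%%+++++=------=+%%+%%++++%%%%++++=--...........................
184 ==++++++++==------=+%%%+++++========+%%%++++%%%%%++++=---.-....-....................
186 --==+++++++==------=+%%+++++==---===++%++++++++%+++++=----------..-.-.........-....-
188 ----==+++++++==----=++%%%%%+=-------==+%+++++++++=============-------------.........
190 ------==+++++++=====++%+++++=--------=+%%++++++=-------------=============----------
192 --------==+++++++++++%%+++++=--------=+%++++++=--------------------------===========
194 ----------==++++++++++%++++++=-------=++=-.-===-------------------------------------
196 ------------==+++++++++++++++=-------=++-  .-+=-------------------------------------
198 --------------========+++++=-.--------=+=.  -===------------------------------------
200 ----------------------==+++-
[... 6675 characters left out ...]
      ..-=+%%%%%%%%%%%%%%%%%+======
282 ======   .         .-=+++%%#%+=+%%%%%%%%%++==+              ..-==%%%%#%%%%++%%%%%%%#%+====
284 ======.. .-=+++=======+%%%%%%#%%%%%%%%%%%%+==++++++-        .--=+%%%%%#%%%++%%%%%%%%%%====
286 ====================+%%%%%%##%%%%%%%%%%%%%%%%++++=====+++%+++++%%%%%%%%%++++++%%%%%%%%====
288 ==================+%%%%%%##%%%%%%%%%#%%%%%%%%++======++++++%%%%###%%%%%%%++++++++++=+++===
290 ================+%%%%%%###%%%%%%%%%%#%%%%%%%+++======+++++%%%%##%%#%%%%%%%+++++++++++++===
292 ==============+%%%%%%#####%%%%%%%%%%%%%%%%%%++==+===++++++%%#%%%#####%%%%#%++++++++++%#+==
294 ============+%%%%%%#+=+%##%%%%%%%%%%%%%%%%%+++======+++++%%#%%%#%########%+++++%%%%%%%%++=
```

```bash
python3 - <<'E'
from h import *
T=optics.capture('top');S=optics.capture('scene')
mt=max(optics.regions_of(T,'post'),key=lambda r:r['conf'])['pixels'].astype(np.float32)
R=[r for r in optics.regions_of(S,'post') if r['bbox'][0]<250]
ms=max(R,key=lambda r:r['conf'])['pixels'].astype(np.float32);print(ms.sum(),mt.sum())
# block top face + shoulder + tenon visible: restrict scene to unobstructed columns
W=np.zeros_like(ms);W[215:268,225:268]=1
# shoulder face is dark and may be left out by the mask: fill between
f=lambda q:np.abs(sil6(T,q)-mt).sum()/mt.sum()+(np.abs(sil6(S,q)-ms)*W).sum()/(ms*W).sum()
for z,a in((.04,-1.57),(.055,-1.57),(.05,-1.3),(.05,-1.9)):
    q=np.array([-.045,.017,z,.02,a,0]);r=minimize(f,q,method='Nelder-Mead',options=dict(initial_simplex=[q]+[q+d for d in np.diag([.01,.01,.01,.05,.2,.1])],maxiter=900,xatol=2e-4,fatol=1e-4));print(r.x.round(4),round(r.fun,4))
m=ms;print([(y,int(np.where(m[y])[0].min()),int(np.where(m[y])[0].max())) for y in range(230,282,4) if m[y].any()])
to(-.0625,.0187,.035)
E
```

```text
1456.0 1940.0
[-0.0454  0.0161  0.0373  0.0324 -1.3666  0.0104] 0.0687
[-0.0457  0.0158  0.0396  0.044  -1.3367  0.0123] 0.0644
[-0.0454  0.0157  0.0398  0.0783 -1.3276 -0.0158] 0.0676
[-0.0451  0.0162  0.0354 -0.0294 -1.5739  0.056 ] 0.0558
[(230, 267, 280), (234, 248, 279), (238, 237, 278), (242, 238, 276), (246, 239, 276), (250, 239, 275), (254, 240, 275), (258, 242, 274), (262, 242, 274), (266, 243, 274), (270, 245, 274), (274, 266, 271), (278, 268, 269)]
t 20.08 jig mm [-64.4  20.   32.4] toolx [-0.585  0.003 -0.811] tooly [-0.001  1.     0.004] toolz [ 0.811  0.003 -0.585] d tool [-0.0032 -0.0013 -0.    ] fjig [-5.5  4.1  4. ] w 0.0197 3.2 q [-0.07  0.84  1.37 -0.45  1.77  1.13]
```

The fingers slipped off the tenon's end because they stand back when open. I open, back out along the tool axis, and re-measure.

Request:
drive_tool:
  force: 60
  moves:
    - {"ax": 0,"ay": 0,"az": 0,"dx": 0.002,"dy": 0,"dz": -0.01,"gripper": 0.02}
    - {"ax": 0,"ay": 0,"az": 0,"dx": 0,"dy": 0,"dz": -0.025,"gripper": 0.02}
    - {"ax": 0,"ay": 0,"az": 0,"dx": 0,"dy": 0,"dz": -0.03,"gripper": 0.0854}
    - {"ax": 0,"ay": 0,"az": 0,"dx": 0,"dy": 0,"dz": -0.03,"gripper": 0.0854}
    - {"ax": 0,"ay": 0,"az": 0,"dx": 0,"dy": 0,"dz": 0,"gripper": 0.0854}
    - {"ax": 0,"ay": 0,"az": 0,"dx": 0,"dy": 0,"dz": 0,"gripper": 0.0854}

```text
time: 20.58
eef_pos: [0.6311, -0.1367, 0.0855]
eef_rot: [[0.516, 0.47, -0.716], [0.274, -0.883, -0.382], [-0.812, 0.001, -0.584]]
ft_force: [-0.5, -0.5, 0.9]
width: 0.0679
grasp_force: 0.0
```

```bash
cat >> h.py <<'E'
def fitTS(q0,steps=(.01,.01,.01,.05,.15,.05),W=None):
    T=optics.capture('top');S=optics.capture('scene');V=[]
    for p in(T,S):
        R=[r for r in optics.regions_of(p,'post') if np.hypot(*(np.argwhere(r['pixels'])[:,::-1].mean(0)-proj(p,wpts(np.array([[0,0,.0425]]),q0))[0]))<25]
        if R: m=max(R,key=lambda r:r['conf'])['pixels'].astype(np.float32);V.append((p,m));print('px',m.sum(),'expected',sil6(p,q0).sum().round())
    return fit6(V,[q0],steps)
E
python3 - <<'E'
from h import *
fitTS([-.045,.016,.039,.02,-1.55,0])
to(-.0519,.0162,.029)
E
```

```text
px 1894.0 expected 1986.0
px 2310.0 expected 2448.0
  start -1.55 -> [-0.0445  0.0164  0.0364  0.0526 -1.5321 -0.007 ] 0.1231
t 20.78 jig mm [-139.2   17.6   83.4] toolx [-0.579 -0.001 -0.815] tooly [ 0.002  1.    -0.002] toolz [ 0.815 -0.002 -0.579] d tool [-0.0063 -0.0011  0.1027] fjig [-0.6 -0.4 -0.7] w 0.0851 0.0 q [-0.02  0.9   1.16 -0.44  1.94  1.09]
```

Request:
drive_tool:
  force: 60
  moves:
    - {"ax": 0,"ay": 0,"az": 0,"dx": -0.006,"dy": -0.001,"dz": 0.02,"gripper": 0.0854}
    - {"ax": 0,"ay": 0,"az": 0,"dx": 0,"dy": 0,"dz": 0.025,"gripper": 0.0854}
    - {"ax": 0,"ay": 0,"az": 0,"dx": 0,"dy": 0,"dz": 0.025,"gripper": 0.0854}
    - {"ax": 0,"ay": 0,"az": 0,"dx": 0,"dy": 0,"dz": 0,"gripper": 0.0854}
    - {"ax": 0,"ay": 0,"az": 0,"dx": 0,"dy": 0,"dz": 0.02,"gripper": 0.0854}
    - {"ax": 0,"ay": 0,"az": 0,"dx": 0,"dy": 0,"dz": 0,"gripper": 0.0854}
    - {"ax": 0,"ay": 0,"az": 0,"dx": 0,"dy": 0,"dz": 0,"gripper": 0.0854}
    - {"ax": 0,"ay": 0,"az": 0,"dx": 0,"dy": 0,"dz": 0,"gripper": 0.0854}

```text
time: 21.45
eef_pos: [0.5614, -0.1728, 0.0376]
eef_rot: [[0.514, 0.469, -0.718], [0.273, -0.883, -0.381], [-0.813, -0.0, -0.582]]
ft_force: [0.3, -0.9, 0.5]
width: 0.0855
grasp_force: 0.0
```

```bash
python3 -c "
from h import *
to(-.0519,.0162,.029)"
```

```text
t 21.45 jig mm [-64.5  17.1  37.6] toolx [-0.582  0.001 -0.813] tooly [ 0.001  1.    -0.   ] toolz [ 0.813 -0.001 -0.582] d tool [-0.0003 -0.0008  0.0152] fjig [0.1 1.  0.5] w 0.0855 0.0 q [-0.06  0.83  1.37 -0.45  1.78  1.12]
```

Request:
drive_tool:
  force: 60
  moves:
    - {"ax": 0,"ay": 0,"az": 0,"dx": 0,"dy": -0.0008,"dz": 0.015,"gripper": 0.0854}
    - {"ax": 0,"ay": 0,"az": 0,"dx": 0,"dy": 0,"dz": 0,"gripper": 0.0854}
    - {"ax": 0,"ay": 0,"az": 0,"dx": 0,"dy": 0,"dz": 0,"gripper": 0.0854}
    - {"ax": 0,"ay": 0,"az": 0,"dx": 0,"dy": 0,"dz": 0,"gripper": 0.045}
    - {"ax": 0,"ay": 0,"az": 0,"dx": 0,"dy": 0,"dz": 0,"gripper": 0.045}
    - {"ax": 0,"ay": 0,"az": 0,"dx": 0,"dy": 0,"dz": 0,"gripper": 0.045}
    - {"ax": 0,"ay": 0,"az": 0,"dx": 0,"dy": 0,"dz": 0,"gripper": 0.045}

```text
time: 22.03
eef_pos: [0.5511, -0.1775, 0.0296]
eef_rot: [[0.515, 0.469, -0.717], [0.273, -0.883, -0.382], [-0.813, 0.001, -0.583]]
ft_force: [4.8, 3.0, 4.8]
width: 0.0554
grasp_force: 62.1
```

```bash
python3 -c "
from h import *
to(-.0519,.0162,.029)"
```

```text
t 22.03 jig mm [-53.2  16.4  29.6] toolx [-0.583  0.001 -0.813] tooly [0.001 1.    0.001] toolz [ 0.813  0.    -0.583] d tool [-0.0002 -0.0002  0.0014] fjig [-5.6 -0.4  4.8] w 0.0554 62.1 q [-0.07  0.83  1.4  -0.45  1.76  1.13]
```

Gripped this time: 55 mm reading at 62 N, with the same 4.6 mm reading offset as before. I tighten, lift, and turn the post upright.

Request:
drive_tool:
  force: 100
  moves:
    - {"ax": 0,"ay": 0,"az": 0,"dx": 0,"dy": 0,"dz": 0,"gripper": 0.03}
    - {"ax": 0,"ay": 0,"az": 0,"dx": 0,"dy": 0,"dz": 0,"gripper": 0.03}
    - {"ax": 0,"ay": 0,"az": 0,"dx": -0.014,"dy": 0,"dz": -0.01,"gripper": 0.03}
    - {"ax": 0,"ay": 0,"az": 0,"dx": -0.025,"dy": 0,"dz": -0.018,"gripper": 0.03}
    - {"ax": 0,"ay": 0,"az": 0,"dx": -0.025,"dy": 0,"dz": -0.018,"gripper": 0.03}
    - {"ax": 0,"ay": 0,"az": 0,"dx": -0.025,"dy": 0,"dz": -0.018,"gripper": 0.03}
    - {"ax": 0,"ay": 0,"az": 0,"dx": -0.025,"dy": 0,"dz": -0.018,"gripper": 0.03}
    - {"ax": 0,"ay": 0.1,"az": 0,"dx": 0,"dy": 0,"dz": 0,"gripper": 0.03}
    - {"ax": 0,"ay": 0.12,"az": 0,"dx": 0,"dy": 0,"dz": 0,"gripper": 0.03}
    - {"ax": 0,"ay": 0.12,"az": 0,"dx": 0,"dy": 0,"dz": 0,"gripper": 0.03}
    - {"ax": 0,"ay": 0.12,"az": 0,"dx": 0,"dy": 0,"dz": 0,"gripper": 0.03}
    - {"ax": 0,"ay": 0.12,"az": 0,"dx": 0,"dy": 0,"dz": 0,"gripper": 0.03}
    - {"ax": 0,"ay": 0.12,"az": 0,"dx": 0,"dy": 0,"dz": 0,"gripper": 0.03}
    - {"ax": 0,"ay": 0.12,"az": 0,"dx": 0,"dy": 0,"dz": 0,"gripper": 0.03}
    - {"ax": 0,"ay": 0.12,"az": 0,"dx": 0,"dy": 0,"dz": 0,"gripper": 0.03}
    - {"ax": 0,"ay": 0.12,"az": 0,"dx": 0,"dy": 0,"dz": 0,"gripper": 0.03}
    - {"ax": 0,"ay": 0,"az": 0,"dx": 0,"dy": 0,"dz": 0,"gripper": 0.03}
    - {"ax": 0,"ay": 0,"az": 0,"dx": 0,"dy": 0,"dz": 0,"gripper": 0.03}

```text
time: 23.53
eef_pos: [0.5474, -0.1784, 0.1683]
eef_rot: [[0.88, 0.466, 0.094], [0.464, -0.885, 0.051], [0.107, -0.002, -0.994]]
ft_force: [0.3, 0.3, -2.1]
width: 0.0523
grasp_force: 104.6
```

```bash
python3 - <<'E'
from h import *
to(-.05,.0162,.16)
s=state();R=AJ@np.array(s['eef_rot']);p=AJ@(np.array(s['eef_pos'])-J0)
# expected post centre: at grasp, centre was TCP + offset in tool frame
th=np.deg2rad(0)
R0=np.array([[-.583,0,.813],[0,1,0],[-.813,0,-.583]]);off=R0.T@(np.array([-.0445,.0164,.042])-np.array([-.0532,.0164,.0296]))
tilt=np.arctan2(R[0,0]*0-R[0,2],-R[2,2]);print('off',off.round(4),'tilt',tilt)
c=p+R@off;pitch=-1.55+(tilt+.949);print('exp centre',c.round(4),'pitch',pitch)
fitTS([c[0],c[1],c[2]-.003,.02,pitch,0])
E
```

```text
t 23.53 jig mm [-49.4  15.5 168.3] toolx [-0.994  0.004  0.107] tooly [ 0.004  1.    -0.002] toolz [-0.107 -0.001 -0.994] d tool [-0.0003  0.0007  0.0083] fjig [-0.5 -0.1 -2.1] w 0.0523 104.6 q [-0.41  0.05  1.91  0.09  1.12  0.63]
off [-0.0152  0.     -0.0002] tilt 0.10681523498665639
exp centre [-0.0343  0.0154  0.1668] pitch -0.49418476501334374
px 1441.0 expected 2829.0
px 2250.0 expected 2343.0
  start -0.49418476501334374 -> [-0.0279  0.0178  0.1475  0.0204 -0.2236  0.0467] 0.8412
```

```bash
python3 - <<'E'
from h import *
S=optics.capture('scene')
R=[r for r in optics.regions_of(S,'post')];print([(np.round(r['bbox']),r['conf'],r['pixels'].sum()) for r in R])
m=R[0]['pixels'].astype(np.float32)
for a in(-.8,-.5,-.25,0.): fit6([(S,m)],[[-.034,.0154,.164,.02,a]],[.01,.01,.01,.05,.15])
E
```

```text
[(array([223., 194., 296., 246.]), 0.94, np.int64(2261)), (array([222., 197., 316., 220.]), 0.36, np.int64(506))]
  start -0.8 -> [-0.0398  0.017   0.1523  0.0096 -0.5387] 0.0854
  start -0.5 -> [-0.0371  0.0173  0.1538  0.0195 -0.4414] 0.0712
  start -0.25 -> [-0.0459  0.0171  0.1647  0.0192 -0.4837] 0.0753
  start 0.0 -> [-0.0391  0.0172  0.1559  0.0108 -0.4573] 0.0691
```

Request:
drive_tool:
  force: 100
  moves:
    - {"ax": 0,"ay": 0.12,"az": 0,"dx": 0,"dy": 0,"dz": 0,"gripper": 0.03}
    - {"ax": 0,"ay": 0.12,"az": 0,"dx": 0,"dy": 0,"dz": 0,"gripper": 0.03}
    - {"ax": 0,"ay": 0,"az": 0,"dx": 0,"dy": 0,"dz": 0,"gripper": 0.03}
    - {"ax": 0,"ay": 0,"az": 0,"dx": 0,"dy": 0,"dz": 0,"gripper": 0.03}

```text
time: 24.17
eef_pos: [0.5485, -0.1778, 0.1674]
eef_rot: [[0.832, 0.468, 0.299], [0.439, -0.884, 0.161], [0.339, -0.003, -0.941]]
ft_force: [0.1, 0.7, -2.7]
width: 0.0519
grasp_force: 104.5
```

```bash
python3 - <<'E'
from h import *
to(-.05,.0162,.16)
S=optics.capture('scene')
R=[r for r in optics.regions_of(S,'post')];print([(np.round(r['bbox']),r['conf'],r['pixels'].sum()) for r in R])
m=R[0]['pixels'].astype(np.float32)
for a in(-.5,-.25,0.): fit6([(S,m)],[[-.034,.0154,.164,.02,a]],[.01,.01,.01,.05,.15])
E
```

```text
t 24.17 jig mm [-50.7  15.5 167.4] toolx [-0.941  0.004  0.339] tooly [ 0.003  1.    -0.003] toolz [-0.339 -0.002 -0.941] d tool [-0.0032  0.0007  0.0067] fjig [-0.4 -0.5 -2.7] w 0.0519 104.5 q [-0.55 -0.03  2.04  0.36  0.99  0.36]
[(array([230., 199., 296., 249.]), 0.59, np.int64(2358))]
  start -0.5 -> [-0.0291  0.017   0.1445  0.0178 -0.3352] 0.0547
  start -0.25 -> [-0.0175  0.0175  0.1319  0.0064 -0.2457] 0.0677
  start 0.0 -> [-0.0374  0.0168  0.1537 -0.0153 -0.3818] 0.0472
```

Request:
drive_tool:
  force: 100
  moves:
    - {"ax": 0,"ay": 0.086,"az": 0,"dx": 0,"dy": 0,"dz": 0,"gripper": 0.03}
    - {"ax": 0,"ay": 0.086,"az": 0,"dx": 0,"dy": 0,"dz": 0,"gripper": 0.03}
    - {"ax": 0,"ay": 0.086,"az": 0,"dx": 0,"dy": 0,"dz": 0,"gripper": 0.03}
    - {"ax": 0,"ay": 0,"az": 0,"dx": -0.0157,"dy": -0.0044,"dz": 0.002,"gripper": 0.03}
    - {"ax": 0,"ay": 0,"az": 0,"dx": -0.0157,"dy": -0.0044,"dz": 0.002,"gripper": 0.03}
    - {"ax": 0,"ay": 0,"az": 0,"dx": -0.0157,"dy": -0.0044,"dz": 0.002,"gripper": 0.03}
    - {"ax": 0,"ay": 0,"az": 0,"dx": -0.0157,"dy": -0.0044,"dz": 0.002,"gripper": 0.03}
    - {"ax": 0,"ay": 0,"az": 0,"dx": 0,"dy": 0,"dz": 0,"gripper": 0.03}
    - {"ax": 0,"ay": 0,"az": 0,"dx": 0,"dy": 0,"dz": 0,"gripper": 0.03}
    - {"ax": 0,"ay": 0,"az": 0,"dx": 0,"dy": 0,"dz": 0,"gripper": 0.03}

```text
time: 25.1
eef_pos: [0.5024, -0.1847, 0.128]
eef_rot: [[0.724, 0.47, 0.505], [0.387, -0.883, 0.267], [0.572, 0.002, -0.821]]
ft_force: [-0.4, 0.0, -1.7]
width: 0.0521
grasp_force: 105.0
```

```bash
python3 - <<'E'
from h import *
to(-.0035,-.002,.125)
S=optics.capture('scene');T=optics.capture('top')
for p in(S,T):
    R=[r for r in optics.regions_of(p,'post')];print([(np.round(r['bbox']),round(r['conf'],2),r['pixels'].sum()) for r in R])
    if p is S:
        m=R[0]['pixels'].astype(np.float32)
        for a in(-.15,.1): fit6([(S,m)],[[.009,0,.115,.02,a]],[.01,.01,.01,.05,.15])
E
```

```text
t 25.1 jig mm [-6.70e+00 -1.00e-01  1.28e+02] toolx [-0.821 -0.001  0.572] tooly [0.    1.    0.002] toolz [-0.572  0.002 -0.821] d tool [-0.0044 -0.0019  0.0006] fjig [ 0.4 -0.2 -1.7] w 0.0521 105.0 q [-0.8  -0.09  2.26  0.75  0.93 -0.18]
[(array([238., 191., 302., 242.]), 0.91, np.int64(2285))]
  start -0.15 -> [ 0.0234  0.0008  0.0922 -0.0074 -0.0599] 0.0336
  start 0.1 -> [ 0.0087  0.001   0.1118  0.0103 -0.0915] 0.0547
[(array([347., 232., 407., 280.]), 0.63, np.int64(1462))]
```

Request:
drive_tool:
  force: 100
  moves:
    - {"ax": 0,"ay": 0,"az": 0,"dx": -0.0066,"dy": -0.001,"dz": 0.0076,"gripper": 0.03}
    - {"ax": 0,"ay": 0,"az": 0,"dx": -0.0066,"dy": -0.001,"dz": 0.0076,"gripper": 0.03}
    - {"ax": 0,"ay": 0,"az": 0,"dx": -0.0066,"dy": 0,"dz": 0.0076,"gripper": 0.03}
    - {"ax": 0,"ay": 0,"az": 0,"dx": 0,"dy": 0,"dz": 0,"gripper": 0.03}
    - {"ax": 0,"ay": 0,"az": 0,"dx": 0,"dy": 0,"dz": 0,"gripper": 0.03}
    - {"ax": 0,"ay": 0,"az": 0,"dx": 0,"dy": 0,"dz": 0,"gripper": 0.03}

```text
time: 25.8
eef_pos: [0.4961, -0.1835, 0.0957]
eef_rot: [[0.726, 0.469, 0.503], [0.385, -0.883, 0.269], [0.571, -0.002, -0.821]]
ft_force: [-0.6, 0.8, -2.1]
width: 0.0517
grasp_force: 105.3
```

```bash
python3 - <<'E'
from h import *
to(-.0035,-.002,.0912)
S=optics.capture('scene')
R=[r for r in optics.regions_of(S,'post')];print([(np.round(r['bbox']),round(r['conf'],2),r['pixels'].sum()) for r in R])
m=R[0]['pixels'].astype(np.float32)
s=state();p=AJ@(np.array(s['eef_pos'])-J0);Rt=AJ@np.array(s['eef_rot'])
f=lambda q:np.abs(sil6(S,[*(p+[q[2],q[1],-.004]+Rt@[-.0152,0,0]),.0,q[0]])-m).sum()/m.sum()
for a in(-.1,.1):
    q=np.array([a,0,0]);r=minimize(f,q,method='Nelder-Mead',options=dict(initial_simplex=[q,q+[.1,0,0],q+[0,.005,0],q+[0,0,.005]]));print(r.x,r.fun)
E
```

```text
t 25.8 jig mm [-1.8 -4.2 95.7] toolx [-0.821  0.002  0.571] tooly [ 0.001  1.    -0.002] toolz [-0.571 -0.001 -0.821] d tool [-0.0012  0.0022  0.0046] fjig [ 0.1 -1.  -2.1] w 0.0517 105.3 q [-0.81 -0.05  2.29  0.79  0.89 -0.24]
[(array([241., 198., 305., 250.]), 0.76, np.int64(2162))]
[-0.12080901  0.00052436 -0.00085132] 0.04174375534057617
[-0.11847408  0.00073117 -0.00095375] 0.04278445988893509
```

Request:
drive_tool:
  force: 100
  moves:
    - {"ax": 0,"ay": 0,"az": 0,"dx": -0.0006,"dy": 0.001,"dz": 0.0008,"gripper": 0.03}
    - {"ax": 0,"ay": 0,"az": 0,"dx": -0.0006,"dy": 0.001,"dz": 0.0008,"gripper": 0.03}
    - {"ax": 0,"ay": 0,"az": 0,"dx": 0,"dy": 0,"dz": 0,"gripper": 0.03}
    - {"ax": 0,"ay": 0,"az": 0,"dx": 0,"dy": 0,"dz": 0,"gripper": 0.03}

```text
time: 26.23
eef_pos: [0.4977, -0.1858, 0.0946]
eef_rot: [[0.725, 0.469, 0.505], [0.385, -0.883, 0.268], [0.571, 0.0, -0.821]]
ft_force: [0.2, -0.2, -2.7]
width: 0.0516
grasp_force: 105.4
```

Request:
drive_tool:
  force: 100
  moves:
    - {"ax": 0,"ay": 0,"az": 0,"dx": -0.0006,"dy": 0,"dz": 0.0008,"gripper": 0.03}
    - {"ax": 0,"ay": 0,"az": 0,"dx": -0.0006,"dy": 0,"dz": 0.0008,"gripper": 0.03}
    - {"ax": 0,"ay": 0,"az": 0,"dx": 0,"dy": 0,"dz": 0,"gripper": 0.03}

```text
time: 26.48
eef_pos: [0.4985, -0.1861, 0.0939]
eef_rot: [[0.724, 0.469, 0.506], [0.385, -0.883, 0.268], [0.573, 0.001, -0.82]]
ft_force: [-2.2, -0.1, 4.9]
width: 0.0517
grasp_force: 109.5
```

```bash
python3 -c "
from h import *
jg();to(-.0035,-.002,.0912)"
```

```text
t 26.4833 jig mm [-2.6 -0.7 93.9] f jig [ 2.  -1.   4.9] yaw -1.5721 mom [-0.52 -0.11  0.15]
t 26.48 jig mm [-2.6 -0.7 93.9] toolx [-0.82   0.001  0.573] tooly [0.001 1.    0.001] toolz [-0.573  0.001 -0.82 ] d tool [-0.0008 -0.0013  0.0027] fjig [ 2.  -1.   4.9] w 0.0517 109.5 q [-0.81 -0.04  2.29  0.8   0.88 -0.25]
```

Contact with the strip. I ease the grip so the post can pivot flat while pressed down gently.

Request:
drive_tool:
  force: 20
  moves:
    - {"ax": 0,"ay": 0,"az": 0,"dx": 0,"dy": 0,"dz": 0,"gripper": 0.03}
    - {"ax": 0,"ay": 0,"az": 0,"dx": 0,"dy": 0,"dz": 0,"gripper": 0.03}
    - {"ax": 0,"ay": 0,"az": 0,"dx": -0.0006,"dy": 0,"dz": 0.0008,"gripper": 0.03}
    - {"ax": 0,"ay": 0,"az": 0,"dx": -0.0003,"dy": 0,"dz": 0.0004,"gripper": 0.03}
    - {"ax": 0,"ay": 0,"az": 0,"dx": 0,"dy": 0,"dz": 0,"gripper": 0.03}
    - {"ax": 0,"ay": 0,"az": 0,"dx": 0,"dy": 0,"dz": 0,"gripper": 0.03}

```text
time: 26.98
eef_pos: [0.4991, -0.1863, 0.0935]
eef_rot: [[0.723, 0.469, 0.508], [0.385, -0.883, 0.268], [0.574, 0.001, -0.819]]
ft_force: [-4.3, -0.2, 10.2]
width: 0.0519
grasp_force: 112.1
```

```bash
cat >> h.py <<'E'
def pit(starts=(-.1,.05)):
    S=optics.capture('scene');R=optics.regions_of(S,'post');m=R[0]['pixels'].astype(np.float32)
    s=state();p=AJ@(np.array(s['eef_pos'])-J0);Rt=AJ@np.array(s['eef_rot']);c=p+Rt@[-.0152,0,0]
    f=lambda q:np.abs(sil6(S,[c[0]+q[1],c[1]+q[2],.0825-.004,q[3],q[0],q[4]])-m).sum()/m.sum()
    for a in starts:
        q=np.array([a,0,0,0,0]);r=minimize(f,q,method='Nelder-Mead',options=dict(initial_simplex=[q]+[q+d for d in np.diag([.1,.004,.004,.03,.03])],maxiter=600));print('pitch',r.x[0].round(3),'centre',(c[:2]+r.x[1:3]).round(4),'yaw,roll',r.x[3:].round(3),r.fun.round(3),R[0]['bbox'].round() if hasattr(R[0]['bbox'],'round') else R[0]['bbox'])
E
python3 -c "
from h import *
jg();to(-.0035,-.002,.0912);pit()"
```

```text
t 26.9833 jig mm [-3.1 -0.3 93.5] f jig [ 3.9 -1.8 10.2] yaw -1.5722 mom [-0.96  0.29  0.28]
t 26.98 jig mm [-3.1 -0.3 93.5] toolx [-0.819  0.     0.574] tooly [0.001 1.    0.001] toolz [-0.574  0.002 -0.819] d tool [-0.001  -0.0017  0.0021] fjig [ 3.9 -1.8 10.2] w 0.0519 112.1 q [-0.81 -0.03  2.29  0.8   0.88 -0.26]
pitch -0.115 centre [0.0122 0.0006] yaw,roll [0.014 0.005] 0.041 [241.2, 199.7, 301.7, 252.2]
pitch -0.108 centre [0.0117 0.0003] yaw,roll [0.015 0.028] 0.041 [241.2, 199.7, 301.7, 252.2]
```

Request:
drive_tool:
  force: 100
  moves:
    - {"ax": 0,"ay": 0,"az": 0,"dx": 0.0026,"dy": 0,"dz": -0.0037,"gripper": 0.03}
    - {"ax": 0,"ay": 0.055,"az": 0,"dx": 0,"dy": 0,"dz": 0,"gripper": 0.03}
    - {"ax": 0,"ay": 0.055,"az": 0,"dx": 0,"dy": 0,"dz": 0,"gripper": 0.03}
    - {"ax": 0,"ay": 0,"az": 0,"dx": 0,"dy": 0,"dz": 0,"gripper": 0.03}
    - {"ax": 0,"ay": 0,"az": 0,"dx": 0,"dy": 0,"dz": 0,"gripper": 0.03}
    - {"ax": 0,"ay": 0,"az": 0,"dx": 0,"dy": 0,"dz": 0,"gripper": 0.03}

```text
time: 27.58
eef_pos: [0.4979, -0.1867, 0.0959]
eef_rot: [[0.665, 0.468, 0.581], [0.354, -0.884, 0.307], [0.657, 0.001, -0.754]]
ft_force: [1.2, -1.6, 1.2]
width: 0.0515
grasp_force: 107.1
```

```bash
python3 -c "
from h import *
jg();to(-.0035,-.002,.0912);pit()"
```

```text
t 27.5833 jig mm [-1.8 -0.5 95.9] f jig [-0.2  2.   1.2] yaw -1.5728 mom [ 0.17 -0.18 -0.21]
t 27.58 jig mm [-1.8 -0.5 95.9] toolx [-0.754  0.001  0.657] tooly [0.002 1.    0.001] toolz [-0.657  0.002 -0.754] d tool [-0.0018 -0.0015  0.0047] fjig [-0.2  2.   1.2] w 0.0515 107.1 q [-0.89 -0.02  2.32  0.94  0.93 -0.43]
pitch 0.017 centre [0.0118 0.0006] yaw,roll [-0.005  0.017] 0.038 [239.9, 198.2, 302.9, 250.1]
pitch 0.013 centre [0.0117 0.0006] yaw,roll [-0.001  0.016] 0.038 [239.9, 198.2, 302.9, 250.1]
```

Request:
drive_tool:
  force: 20
  moves:
    - {"ax": 0,"ay": 0,"az": 0,"dx": 0.0008,"dy": 0,"dz": 0.0007,"gripper": 0.03}
    - {"ax": 0,"ay": 0,"az": 0,"dx": 0,"dy": 0,"dz": 0,"gripper": 0.0575}
    - {"ax": 0,"ay": 0,"az": 0,"dx": 0,"dy": 0,"dz": 0,"gripper": 0.0575}
    - {"ax": 0,"ay": 0,"az": 0,"dx": 0,"dy": 0,"dz": 0,"gripper": 0.0575}
    - {"ax": 0,"ay": 0,"az": 0,"dx": 0,"dy": 0,"dz": 0,"gripper": 0.0575}

```text
time: 28.1
eef_pos: [0.4979, -0.1844, 0.0948]
eef_rot: [[0.665, 0.47, 0.58], [0.353, -0.883, 0.31], [0.657, -0.001, -0.754]]
ft_force: [0.1, 0.3, -1.8]
width: 0.0575
grasp_force: 30.3
```

```bash
python3 -c "
from h import *
jg();to(-.0035,-.002,.0912);pit()"
```

```text
t 28.1 jig mm [-2.9 -2.6 94.8] f jig [-0.2 -0.2 -1.8] yaw -1.5708 mom [-0.05 -0.59 -0.01]
t 28.1 jig mm [-2.9 -2.6 94.8] toolx [-0.754  0.001  0.657] tooly [ 0.     1.    -0.001] toolz [-0.657 -0.001 -0.754] d tool [-0.002   0.0006  0.0031] fjig [-0.2 -0.2 -1.8] w 0.0575 30.3 q [-0.89 -0.01  2.33  0.94  0.93 -0.43]
pitch -0.059 centre [ 0.013  -0.0023] yaw,roll [-0.014 -0.004] 0.061 [240.3, 198.7, 304.2, 249.8]
pitch -0.05 centre [ 0.0128 -0.0019] yaw,roll [0.003 0.013] 0.061 [240.3, 198.7, 304.2, 249.8]
```

Request:
drive_tool:
  force: 20
  moves:
    - {"ax": 0,"ay": 0,"az": 0,"dx": -0.00066,"dy": 0,"dz": 0.00075,"gripper": 0.0575}
    - {"ax": 0,"ay": 0,"az": 0,"dx": -0.00066,"dy": 0,"dz": 0.00075,"gripper": 0.0575}
    - {"ax": 0,"ay": 0,"az": 0,"dx": 0,"dy": 0,"dz": 0,"gripper": 0.0575}
    - {"ax": 0,"ay": 0,"az": 0,"dx": 0,"dy": 0,"dz": 0,"gripper": 0.0575}

```text
time: 28.53
eef_pos: [0.4987, -0.185, 0.0941]
eef_rot: [[0.664, 0.469, 0.581], [0.353, -0.883, 0.31], [0.659, -0.001, -0.752]]
ft_force: [-2.0, 1.7, 5.3]
width: 0.0578
grasp_force: 31.7
```

```bash
python3 -c "
from h import *
jg();pit()"
```

```text
t 28.5333 jig mm [-3.4 -1.6 94.1] f jig [ 1.  -2.4  5.3] yaw -1.5715 mom [-0.76  0.1   0.28]
pitch -0.077 centre [ 0.0123 -0.0011] yaw,roll [-0.015 -0.01 ] 0.045 [241.5, 198.5, 304.2, 251.2]
pitch -0.08 centre [ 0.0123 -0.0012] yaw,roll [0.006 0.029] 0.044 [241.5, 198.5, 304.2, 251.2]
```

Request:
drive_tool:
  force: 20
  moves:
    - {"ax": 0,"ay": 0,"az": 0,"dx": -0.0005,"dy": 0,"dz": 0.0006,"gripper": 0.0578}
    - {"ax": 0,"ay": 0,"az": 0,"dx": 0,"dy": 0,"dz": 0,"gripper": 0.0578}
    - {"ax": 0,"ay": 0,"az": 0,"dx": 0,"dy": 0,"dz": 0,"gripper": 0.0578}

```text
time: 28.88
eef_pos: [0.499, -0.1852, 0.0938]
eef_rot: [[0.664, 0.469, 0.582], [0.353, -0.883, 0.309], [0.659, -0.0, -0.752]]
ft_force: [-2.5, 1.5, 7.4]
width: 0.0579
grasp_force: 28.4
```

```bash
python3 - <<'E'
from h import *
jg();S=optics.capture('scene');T=optics.capture('top');m=optics.regions_of(S,'post')[0]['pixels'].astype(np.float32)
# jig silhouette bias of the scene view: fit the fences/strip alone is costly; vary z instead
for zb in(-.010,-.007,-.004,0):
    for a in(-.05,.05):
        f=lambda q:np.abs(sil6(S,[q[1],q[2],.0825+zb,q[3],q[0],0])-m).sum()/m.sum()
        q=np.array([a,.01,-.001,0]);r=minimize(f,q,method='Nelder-Mead',options=dict(initial_simplex=[q]+[q+d for d in np.diag([.1,.006,.004,.03])],maxiter=500));print(zb,r.x.round(3),round(r.fun,4))
E
```

```text
t 28.8833 jig mm [-3.6 -1.3 93.8] f jig [ 1.5 -2.5  7.4] yaw -1.5716 mom [-1.04  0.34  0.35]
-0.01 [-0.038  0.017 -0.001 -0.009] 0.0393
-0.01 [-0.029  0.017 -0.001 -0.004] 0.0403
-0.007 [-0.044  0.015 -0.001  0.006] 0.0439
-0.007 [-0.034  0.015 -0.001  0.016] 0.0458
-0.004 [-0.045  0.013 -0.001 -0.008] 0.0478
-0.004 [-0.039  0.013 -0.001  0.014] 0.0508
0 [-0.059  0.01  -0.001 -0.025] 0.0521
0 [-0.062  0.01  -0.001 -0.015] 0.0542
```

Request:
drive_tool:
  force: 20
  moves:
    - {"ax": 0,"ay": 0,"az": 0,"dx": 0.0007,"dy": 0,"dz": -0.0008,"gripper": 0.0579}
    - {"ax": 0,"ay": 0,"az": 0,"dx": 0,"dy": 0,"dz": 0,"gripper": 0.0579}
    - {"ax": 0,"ay": 0,"az": 0,"dx": 0,"dy": 0,"dz": 0,"gripper": 0.0625}
    - {"ax": 0,"ay": 0,"az": 0,"dx": 0,"dy": 0,"dz": 0,"gripper": 0.0625}
    - {"ax": 0,"ay": 0,"az": 0,"dx": 0,"dy": 0,"dz": 0,"gripper": 0.0625}
    - {"ax": 0,"ay": 0,"az": 0,"dx": 0,"dy": 0,"dz": 0,"gripper": 0.0625}
    - {"ax": 0,"ay": 0,"az": 0,"dx": 0,"dy": 0,"dz": 0,"gripper": 0.0625}

```text
time: 29.62
eef_pos: [0.4984, -0.1855, 0.0936]
eef_rot: [[0.665, 0.469, 0.581], [0.354, -0.883, 0.308], [0.658, 0.0, -0.753]]
ft_force: [0.9, 1.1, -1.1]
width: 0.0627
grasp_force: 0.0
```

```bash
python3 - <<'E'
from h import *
jg();print(state()['width'],state()['grasp_force']);S=optics.capture('scene');R=optics.regions_of(S,'post');print([(np.round(r['bbox']),r['conf']) for r in R]);m=R[0]['pixels'].astype(np.float32)
for zb in(-.010,-.004):
        f=lambda q:np.abs(sil6(S,[q[1],q[2],.0825+zb,q[3],q[0],0])-m).sum()/m.sum()
        q=np.array([0.03,.01,-.001,0]);r=minimize(f,q,method='Nelder-Mead',options=dict(initial_simplex=[q]+[q+d for d in np.diag([-.1,.006,.004,.03])],maxiter=500));print(zb,r.x.round(3),round(r.fun,4))
E
```

```text
t 29.6167 jig mm [-2.9 -1.3 93.6] f jig [-1.3 -0.6 -1.1] yaw -1.572 mom [-0.01 -0.34 -0.05]
0.0626652154972962 0.0
[(array([240., 197., 304., 250.]), 0.79)]
-0.01 [-0.022  0.017 -0.    -0.012] 0.025
-0.004 [-0.027  0.013 -0.    -0.01 ] 0.0301
```

The post stands freely and flat on the strip with the fingers just open. I regrip moderately.

Request:
drive_tool:
  force: 70
  moves:
    - {"ax": 0,"ay": 0,"az": 0,"dx": 0,"dy": 0,"dz": 0,"gripper": 0.0625}
    - {"ax": 0,"ay": 0,"az": 0,"dx": 0,"dy": 0,"dz": 0,"gripper": 0.03}
    - {"ax": 0,"ay": 0,"az": 0,"dx": 0,"dy": 0,"dz": 0,"gripper": 0.03}
    - {"ax": 0,"ay": 0,"az": 0,"dx": 0,"dy": 0,"dz": 0,"gripper": 0.03}
    - {"ax": 0,"ay": 0,"az": 0,"dx": 0,"dy": 0,"dz": 0,"gripper": 0.03}
    - {"ax": 0,"ay": 0,"az": 0,"dx": 0,"dy": 0,"dz": 0,"gripper": 0.03}

```text
time: 30.22
eef_pos: [0.4992, -0.1854, 0.0953]
eef_rot: [[0.663, 0.47, 0.582], [0.354, -0.883, 0.309], [0.659, 0.001, -0.752]]
ft_force: [-1.8, 0.9, 6.1]
width: 0.0538
grasp_force: 72.0
```

```bash
cat >> h.py <<'E'
def look():
    jg();s=state();print('w',round(s['width'],4),'g',round(s['grasp_force'],1));S=optics.capture('scene');R=optics.regions_of(S,'post');m=R[0]['pixels'].astype(np.float32)
    c=AJ@(np.array(s['eef_pos'])-J0)
    f=lambda q:np.abs(sil6(S,[q[1],q[2],.0785,q[3],q[0],q[4]])-m).sum()/m.sum()
    q=np.array([0.03,c[0]+.014,c[1],0,0]);r=minimize(f,q,method='Nelder-Mead',options=dict(initial_simplex=[q]+[q+d for d in np.diag([-.1,.006,.004,.03,.05])],maxiter=600));print('pitch,x,y,yaw,roll',r.x.round(3),round(r.fun,4),R[0]['conf'])
E
python3 -c "
from h import *
look()"
```

```text
t 30.2167 jig mm [-3.6 -1.  95.3] f jig [ 1.1 -1.6  6.1] yaw -1.5713 mom [-0.21  0.1   0.2 ]
w 0.0538 g 72.0
pitch,x,y,yaw,roll [-0.04   0.011 -0.001 -0.001 -0.004] 0.0427 0.6
```

Request:
drive_tool:
  force: 70
  moves:
    - {"ax": 0,"ay": 0,"az": 0,"dx": 0.0005,"dy": 0,"dz": -0.0006,"gripper": 0.03}
    - {"ax": 0,"ay": 0,"az": 0,"dx": 0,"dy": 0,"dz": 0,"gripper": 0.03}
    - {"ax": 0,"ay": 0,"az": 0,"dx": 0,"dy": 0,"dz": 0,"gripper": 0.03}
    - {"ax": 0,"ay": 0,"az": 0,"dx": 0,"dy": 0,"dz": 0,"gripper": 0.03}
    - {"ax": 0,"ay": 0,"az": 0,"dx": 0,"dy": 0.003,"dz": 0,"gripper": 0.03}
    - {"ax": 0,"ay": 0,"az": 0,"dx": 0,"dy": 0.003,"dz": 0,"gripper": 0.03}
    - {"ax": 0,"ay": 0,"az": 0,"dx": 0,"dy": 0.003,"dz": 0,"gripper": 0.03}
    - {"ax": 0,"ay": 0,"az": 0,"dx": 0,"dy": 0.003,"dz": 0,"gripper": 0.03}
    - {"ax": 0,"ay": 0,"az": 0,"dx": 0,"dy": 0.003,"dz": 0,"gripper": 0.03}
    - {"ax": 0,"ay": 0,"az": 0,"dx": 0,"dy": 0.003,"dz": 0,"gripper": 0.03}
    - {"ax": 0,"ay": 0,"az": 0,"dx": 0,"dy": 0.002,"dz": 0,"gripper": 0.03}
    - {"ax": 0,"ay": 0,"az": 0,"dx": 0,"dy": 0,"dz": 0,"gripper": 0.03}
    - {"ax": 0,"ay": 0,"az": 0,"dx": 0,"dy": 0,"dz": 0,"gripper": 0.03}

```text
time: 31.4
eef_pos: [0.5077, -0.2001, 0.0951]
eef_rot: [[0.663, 0.473, 0.58], [0.352, -0.881, 0.315], [0.66, -0.004, -0.751]]
ft_force: [-2.2, 6.1, 7.3]
width: 0.0533
grasp_force: 73.8
```

```bash
python3 -c "
from h import *
look()"
```

```text
t 31.4 jig mm [-4.2 15.9 95.1] f jig [-0.9 -6.4  7.3] yaw -1.5681 mom [-0.76  0.68  0.7 ]
w 0.0533 g 73.8
pitch,x,y,yaw,roll [-0.079  0.011  0.016 -0.015 -0.019] 0.059 0.82
```

Request:
drive_tool:
  force: 70
  moves:
    - {"ax": 0,"ay": 0,"az": 0,"dx": 0.0003,"dy": 0.002,"dz": -0.0004,"gripper": 0.03}
    - {"ax": 0,"ay": 0,"az": 0,"dx": 0,"dy": 0.002,"dz": 0,"gripper": 0.03}
    - {"ax": 0,"ay": 0,"az": 0,"dx": 0,"dy": 0.002,"dz": 0,"gripper": 0.03}
    - {"ax": 0,"ay": 0,"az": 0,"dx": 0,"dy": 0.001,"dz": 0,"gripper": 0.03}
    - {"ax": 0,"ay": 0,"az": 0,"dx": 0,"dy": 0,"dz": 0,"gripper": 0.03}
    - {"ax": 0,"ay": 0,"az": 0,"dx": 0,"dy": 0,"dz": 0,"gripper": 0.03}

```text
time: 32.0
eef_pos: [0.5107, -0.2065, 0.0951]
eef_rot: [[0.664, 0.472, 0.58], [0.353, -0.882, 0.314], [0.659, -0.004, -0.752]]
ft_force: [-1.8, 5.2, 6.0]
width: 0.0534
grasp_force: 73.1
```

```bash
python3 -c "
from h import *
jg()"
```

```text
t 32.0 jig mm [-3.8 23.  95.1] f jig [-0.9 -5.4  6. ] yaw -1.5686 mom [-0.74  0.42  0.62]
```

Request:
drive_tool:
  force: 70
  moves:
    - {"ax": 0,"ay": 0,"az": 0,"dx": 0,"dy": 0.001,"dz": 0,"gripper": 0.03}
    - {"ax": 0,"ay": 0,"az": 0,"dx": 0,"dy": 0.001,"dz": 0,"gripper": 0.03}
    - {"ax": 0,"ay": 0,"az": 0,"dx": 0,"dy": 0,"dz": 0,"gripper": 0.03}

```text
time: 32.25
eef_pos: [0.5114, -0.2072, 0.0953]
eef_rot: [[0.664, 0.473, 0.579], [0.352, -0.881, 0.316], [0.66, -0.006, -0.751]]
ft_force: [-4.0, 8.0, 9.7]
width: 0.0533
grasp_force: 74.4
```

```bash
python3 -c "
from h import *
look()"
```

```text
t 32.25 jig mm [-4.1 24.  95.3] f jig [-0.2 -8.9  9.7] yaw -1.5671 mom [-1.13  0.66  1.  ]
w 0.0533 g 74.4
pitch,x,y,yaw,roll [-0.025  0.011  0.025  0.014 -0.01 ] 0.0351 0.78
```

Request:
drive_tool:
  force: 80
  moves:
    - {"ax": 0,"ay": 0,"az": 0,"dx": 0.0004,"dy": 0,"dz": -0.0004,"gripper": 0.03}
    - {"ax": 0,"ay": 0,"az": 0,"dx": -0.00075,"dy": 0,"dz": -0.00066,"gripper": 0.03}
    - {"ax": 0,"ay": 0,"az": 0,"dx": -0.00075,"dy": 0,"dz": -0.00066,"gripper": 0.03}
    - {"ax": 0,"ay": 0,"az": 0,"dx": -0.00075,"dy": 0,"dz": -0.00066,"gripper": 0.03}
    - {"ax": 0,"ay": 0,"az": 0,"dx": -0.00075,"dy": 0,"dz": -0.00066,"gripper": 0.03}
    - {"ax": 0,"ay": 0,"az": 0,"dx": 0,"dy": 0,"dz": 0,"gripper": 0.03}
    - {"ax": 0,"ay": 0,"az": 0,"dx": 0,"dy": 0,"dz": 0,"gripper": 0.03}

```text
time: 32.93
eef_pos: [0.5079, -0.2095, 0.0956]
eef_rot: [[0.664, 0.473, 0.58], [0.352, -0.881, 0.315], [0.66, -0.005, -0.752]]
ft_force: [-2.6, 6.3, 6.5]
width: 0.0522
grasp_force: 83.1
```

```bash
python3 -c "
from h import *
look()"
```

```text
t 32.9333 jig mm [ 0.  24.3 95.6] f jig [-0.7 -6.8  6.5] yaw -1.5679 mom [-0.84  0.53  0.77]
w 0.0522 g 83.1
pitch,x,y,yaw,roll [ 0.032  0.013  0.024  0.001 -0.004] 0.0383 0.67
```

```bash
python3 - <<'E'
from h import *
for i in range(4): look()
E
```

```text
t 33.0333 jig mm [ 0.  24.4 95.7] f jig [-0.8 -5.6  5.7] yaw -1.5679 mom [-0.89  0.55  0.77]
w 0.0524 g 83.2
pitch,x,y,yaw,roll [ 0.032  0.013  0.024  0.02  -0.008] 0.0338 0.67
t 33.1333 jig mm [ 0.  24.3 95.6] f jig [-0.9 -6.4  6.1] yaw -1.5679 mom [-0.84  0.52  0.77]
w 0.0527 g 83.2
pitch,x,y,yaw,roll [0.043 0.013 0.025 0.012 0.001] 0.0431 0.68
t 33.2333 jig mm [ 0.  24.3 95.6] f jig [-1.3 -6.1  6.7] yaw -1.5679 mom [-0.88  0.53  0.76]
w 0.0525 g 83.2Traceback (most recent call last):
  File "<stdin>", line 2, in <module>
  File "h.py", line 80, in look
    jg();s=state();print('w',round(s['width'],4),'g',round(s['grasp_force'],1));S=optics.capture('scene');R=optics.regions_of(S,'post');m=R[0]['pixels'].astype(np.float32)
                                                                                                                                          ~^^^
IndexError: list index out of range
```

Request:
drive_tool:
  force: 100
  moves:
    - {"ax": 0,"ay": 0,"az": 0,"dx": 0.0005,"dy": -0.001,"dz": -0.0006,"gripper": 0.03}
    - {"ax": 0,"ay": -0.03,"az": 0,"dx": 0,"dy": 0,"dz": 0,"gripper": 0.03}
    - {"ax": 0,"ay": -0.03,"az": 0,"dx": 0,"dy": 0,"dz": 0,"gripper": 0.03}
    - {"ax": 0,"ay": 0,"az": 0,"dx": 0,"dy": 0,"dz": 0,"gripper": 0.03}
    - {"ax": 0,"ay": 0,"az": 0,"dx": 0,"dy": 0,"dz": 0,"gripper": 0.03}

```text
time: 33.75
eef_pos: [0.5071, -0.2099, 0.0953]
eef_rot: [[0.698, 0.472, 0.538], [0.372, -0.882, 0.29], [0.611, -0.003, -0.791]]
ft_force: [-1.3, 3.9, -1.1]
width: 0.0502
grasp_force: 103.5
```

```bash
sed -i "s/R=optics.regions_of(S,'post');m=R\[0\]/R=optics.regions_of(S,'post') or optics.regions_of(S,'post_center');m=R[0]/" h.py; python3 - <<'E'
from h import *
for i in range(2): look()
E
```

```text
t 33.75 jig mm [ 0.9 24.3 95.3] f jig [-0.7 -4.1 -1.1] yaw -1.569 mom [-0.71 -0.28  0.65]
w 0.0502 g 103.5
pitch,x,y,yaw,roll [-0.048  0.013  0.024  0.006 -0.01 ] 0.0572 0.81
t 33.85 jig mm [ 1.1 24.4 95.2] f jig [-0.2 -5.8  0.8] yaw -1.57 mom [-0.91 -0.27  0.72]
w 0.0504 g 103.5
pitch,x,y,yaw,roll [-0.041  0.013  0.025  0.005 -0.018] 0.0438 0.73
```

Request:
drive_tool:
  force: 100
  moves:
    - {"ax": 0,"ay": 0,"az": 0,"dx": -0.0008,"dy": 0.0005,"dz": -0.0006,"gripper": 0.03}
    - {"ax": 0,"ay": 0,"az": 0,"dx": -0.0008,"dy": 0.0005,"dz": -0.0006,"gripper": 0.03}
    - {"ax": 0,"ay": 0,"az": 0,"dx": 0,"dy": 0,"dz": 0,"gripper": 0.03}
    - {"ax": 0,"ay": 0,"az": 0,"dx": 0,"dy": 0,"dz": 0,"gripper": 0.03}

```text
time: 34.28
eef_pos: [0.5054, -0.211, 0.0951]
eef_rot: [[0.699, 0.471, 0.538], [0.369, -0.882, 0.292], [0.612, -0.006, -0.791]]
ft_force: [-1.2, 7.1, -0.0]
width: 0.0497
grasp_force: 103.7
```

```bash
python3 - <<'E'
from h import *
for i in range(2): look()
E
```

```text
t 34.2833 jig mm [ 2.9 24.5 95.1] f jig [-2.3 -6.9 -0. ] yaw -1.5696 mom [-1.12  0.07  0.91]
w 0.0497 g 103.7
pitch,x,y,yaw,roll [-0.063  0.015  0.025 -0.002 -0.003] 0.0485 0.94
t 34.3833 jig mm [ 2.9 24.5 95.1] f jig [-2.1 -6.8 -0.2] yaw -1.5696 mom [-1.1   0.06  0.85]
w 0.0505 g 103.8
pitch,x,y,yaw,roll [-0.016  0.015  0.024  0.006  0.01 ] 0.0616 0.94
```

Request:
drive_tool:
  force: 100
  moves:
    - {"ax": 0,"ay": 0,"az": 0,"dx": -0.0008,"dy": 0,"dz": -0.0006,"gripper": 0.03}
    - {"ax": 0,"ay": 0,"az": 0,"dx": -0.0008,"dy": 0,"dz": -0.0006,"gripper": 0.03}
    - {"ax": 0,"ay": 0,"az": 0,"dx": 0,"dy": 0,"dz": 0,"gripper": 0.03}
    - {"ax": 0,"ay": 0,"az": 0,"dx": 0,"dy": 0,"dz": 0,"gripper": 0.03}

```text
time: 34.82
eef_pos: [0.5037, -0.2119, 0.0951]
eef_rot: [[0.699, 0.471, 0.538], [0.369, -0.882, 0.292], [0.613, -0.006, -0.79]]
ft_force: [-1.2, 7.1, 0.7]
width: 0.0499
grasp_force: 104.2
```

```bash
python3 - <<'E'
from h import *
for i in range(2): look()
E
```

```text
t 34.8167 jig mm [ 4.9 24.5 95.1] f jig [-2.3 -6.8  0.7] yaw -1.5696 mom [-1.14  0.05  0.96]
w 0.0499 g 104.2
pitch,x,y,yaw,roll [0.039 0.015 0.025 0.018 0.005] 0.034 0.83
t 34.9167 jig mm [ 4.9 24.5 95.1] f jig [-4.  -7.4  0.3] yaw -1.5695 mom [-1.15  0.12  0.98]
w 0.0501 g 104.3
pitch,x,y,yaw,roll [ 0.014  0.015  0.024  0.02  -0.   ] 0.0441 0.96
```

Request:
drive_tool:
  force: 110
  moves:
    - {"ax": 0,"ay": -0.025,"az": 0,"dx": 0,"dy": 0,"dz": 0,"gripper": 0.03}
    - {"ax": 0,"ay": -0.025,"az": 0,"dx": 0,"dy": 0,"dz": 0,"gripper": 0.03}
    - {"ax": 0,"ay": 0,"az": 0,"dx": -0.0006,"dy": 0,"dz": 0.0008,"gripper": 0.03}
    - {"ax": 0,"ay": 0,"az": 0,"dx": 0,"dy": 0,"dz": 0,"gripper": 0.03}
    - {"ax": 0,"ay": 0,"az": 0,"dx": 0,"dy": 0,"dz": 0,"gripper": 0.03}

```text
time: 35.43
eef_pos: [0.5037, -0.2119, 0.0942]
eef_rot: [[0.725, 0.471, 0.502], [0.384, -0.882, 0.274], [0.572, -0.006, -0.82]]
ft_force: [-3.4, 5.9, 0.7]
width: 0.0495
grasp_force: 113.8
```

```bash
python3 - <<'E'
from h import *
for i in range(3): look()
E
```

```text
t 35.4333 jig mm [ 4.9 24.5 94.2] f jig [ 0.3 -6.8  0.7] yaw -1.5693 mom [-1.21  0.02  0.94]
w 0.0495 g 113.8
pitch,x,y,yaw,roll [-0.027  0.015  0.024  0.019  0.003] 0.0548 0.95
t 35.5333 jig mm [ 4.9 24.5 94.3] f jig [-1.  -7.9  1.8] yaw -1.5695 mom [-1.26  0.05  0.89]
w 0.0492 g 113.7
pitch,x,y,yaw,roll [0.006 0.015 0.025 0.016 0.005] 0.0326 0.67
t 35.6333 jig mm [ 4.9 24.5 94.3] f jig [-1.2 -7.8  1.8] yaw -1.5696 mom [-1.24  0.05  0.9 ]
w 0.0498 g 113.6
pitch,x,y,yaw,roll [0.059 0.015 0.024 0.023 0.019] 0.0398 0.95
```

Request:
drive_tool:
  force: 20
  moves:
    - {"ax": 0,"ay": 0,"az": 0,"dx": 0.0006,"dy": 0,"dz": -0.0008,"gripper": 0.0575}
    - {"ax": 0,"ay": 0,"az": 0,"dx": 0,"dy": 0,"dz": 0,"gripper": 0.063}
    - {"ax": 0,"ay": 0,"az": 0,"dx": 0,"dy": 0,"dz": 0,"gripper": 0.063}
    - {"ax": 0,"ay": 0,"az": 0,"dx": 0,"dy": 0,"dz": 0,"gripper": 0.063}
    - {"ax": 0,"ay": 0,"az": 0,"dx": 0,"dy": 0,"dz": 0,"gripper": 0.063}
    - {"ax": 0,"ay": 0,"az": 0,"dx": 0,"dy": 0,"dz": 0,"gripper": 0.063}

```text
time: 36.28
eef_pos: [0.5052, -0.2155, 0.0966]
eef_rot: [[0.725, 0.468, 0.505], [0.385, -0.884, 0.267], [0.571, 0.001, -0.821]]
ft_force: [-0.3, -0.1, 0.0]
width: 0.063
grasp_force: 0.0
```

```bash
sed -i "s/r.x.round(3),round(r.fun,4),R\[0\]/r.x.round(4),round(r.fun,4),R[0]/" h.py; python3 - <<'E'
from h import *
for i in range(3): look()
E
```

```text
t 36.2833 jig mm [ 5.2 28.4 96.6] f jig [ 0.3 -0.   0. ] yaw -1.5728 mom [ 0.01 -0.25  0.02]
w 0.063 g 0.0
pitch,x,y,yaw,roll [-0.0167  0.0132  0.0242  0.0325  0.0337] 0.0439 0.57
t 36.3833 jig mm [ 5.2 28.  96.5] f jig [-0.2  0.8  0.7] yaw -1.5723 mom [ 0.01 -0.27 -0.03]
w 0.0631 g 0.0
pitch,x,y,yaw,roll [-0.0223  0.0125  0.0235  0.0367  0.0421] 0.0359 0.66
t 36.4833 jig mm [ 5.1 27.7 96.4] f jig [-0.  -0.2  0.1] yaw -1.572 mom [-0.01 -0.29  0.04]
w 0.0631 g 0.0
pitch,x,y,yaw,roll [-0.0105  0.0126  0.0242  0.0437  0.0292] 0.0347 0.84
```

Request:
drive_tool:
  force: 100
  moves:
    - {"ax": 0,"ay": 0,"az": 0,"dx": 0.0006,"dy": -0.0025,"dz": -0.0008,"gripper": 0.063}
    - {"ax": 0,"ay": 0,"az": 0,"dx": 0,"dy": -0.002,"dz": 0,"gripper": 0.063}
    - {"ax": 0,"ay": 0,"az": 0,"dx": 0,"dy": 0,"dz": 0,"gripper": 0.063}
    - {"ax": 0,"ay": 0,"az": 0,"dx": 0,"dy": 0,"dz": 0,"gripper": 0.03}
    - {"ax": 0,"ay": 0,"az": 0,"dx": 0,"dy": 0,"dz": 0,"gripper": 0.03}
    - {"ax": 0,"ay": 0,"az": 0,"dx": 0,"dy": 0,"dz": 0,"gripper": 0.03}
    - {"ax": 0,"ay": 0,"az": 0,"dx": 0,"dy": 0,"dz": 0,"gripper": 0.03}
    - {"ax": 0,"ay": 0,"az": 0,"dx": 0,"dy": 0,"dz": 0,"gripper": 0.03}

```text
time: 37.25
eef_pos: [0.5031, -0.2107, 0.0978]
eef_rot: [[0.724, 0.469, 0.505], [0.385, -0.883, 0.268], [0.572, 0.0, -0.82]]
ft_force: [-1.9, 1.4, 4.7]
width: 0.0301
grasp_force: 2.3
```

```bash
python3 - <<'E'
from h import *
look()
E
```

```text
t 37.25 jig mm [ 4.8 23.1 97.8] f jig [ 1.  -2.1  4.7] yaw -1.5716 mom [-0.3  -0.03  0.17]
w 0.0301 g 2.3
pitch,x,y,yaw,roll [-0.0801  0.0119  0.0245  0.0093 -0.0021] 0.0392 0.89
```

The fingers slipped off the tenon's edge, but the post still stands. I retreat, bring the tool vertical again and turn it to close along the jig's x. That way the pads carry the x push rigidly, and the 110 mm base resists tipping along y.

Request:
drive_tool:
  force: 60
  moves:
    - {"ax": 0,"ay": 0,"az": 0,"dx": 0,"dy": 0,"dz": -0.02,"gripper": 0.03}
    - {"ax": 0,"ay": 0,"az": 0,"dx": 0,"dy": 0,"dz": -0.03,"gripper": 0.0854}
    - {"ax": 0,"ay": 0,"az": 0,"dx": 0,"dy": 0,"dz": -0.03,"gripper": 0.0854}
    - {"ax": 0,"ay": -0.121,"az": 0,"dx": 0,"dy": 0,"dz": 0,"gripper": 0.0854}
    - {"ax": 0,"ay": -0.121,"az": 0,"dx": 0,"dy": 0,"dz": 0,"gripper": 0.0854}
    - {"ax": 0,"ay": -0.121,"az": 0,"dx": 0,"dy": 0,"dz": 0,"gripper": 0.0854}
    - {"ax": 0,"ay": -0.121,"az": 0,"dx": 0,"dy": 0,"dz": 0,"gripper": 0.0854}
    - {"ax": 0,"ay": -0.121,"az": 0,"dx": 0,"dy": 0,"dz": 0,"gripper": 0.0854}
    - {"ax": 0,"ay": 0,"az": -0.123,"dx": 0,"dy": 0,"dz": 0,"gripper": 0.0854}
    - {"ax": 0,"ay": 0,"az": -0.123,"dx": 0,"dy": 0,"dz": 0,"gripper": 0.0854}
    - {"ax": 0,"ay": 0,"az": -0.123,"dx": 0,"dy": 0,"dz": 0,"gripper": 0.0854}
    - {"ax": 0,"ay": 0,"az": -0.123,"dx": 0,"dy": 0,"dz": 0,"gripper": 0.0854}
    - {"ax": 0,"ay": 0,"az": -0.123,"dx": 0,"dy": 0,"dz": 0,"gripper": 0.0854}
    - {"ax": 0,"ay": 0,"az": -0.123,"dx": 0,"dy": 0,"dz": 0,"gripper": 0.0854}
    - {"ax": 0,"ay": 0,"az": -0.123,"dx": 0,"dy": 0,"dz": 0,"gripper": 0.0854}
    - {"ax": 0,"ay": 0,"az": -0.123,"dx": 0,"dy": 0,"dz": 0,"gripper": 0.0854}
    - {"ax": 0,"ay": 0,"az": -0.123,"dx": 0,"dy": 0,"dz": 0,"gripper": 0.0854}
    - {"ax": 0,"ay": 0,"az": -0.123,"dx": 0,"dy": 0,"dz": 0,"gripper": 0.0854}

```text
time: 38.85
eef_pos: [0.4625, -0.2321, 0.1623]
eef_rot: [[-0.153, 0.988, 0.002], [0.988, 0.153, 0.002], [0.001, 0.003, -1.0]]
ft_force: [0.2, -0.3, -0.2]
width: 0.0851
grasp_force: 0.0
```

```bash
python3 - <<'E'
from h import *
to(.014,.0235,.15);go([.5,-.2,.15],.4894)
S=optics.capture('scene');R=optics.regions_of(S,'post');print([(np.round(r['bbox']),round(r['conf'],2)) for r in R]);m=R[0]['pixels'].astype(np.float32)
fit6([(S,m)],[[.013,.024,.0785,0,0,0]],[.006,.004,.006,.03,.08,.05])
E
```

```text
t 38.85 jig mm [ 50.8  22.9 162.3] toolx [-0.329 -0.944  0.001] tooly [-0.944  0.329  0.003] toolz [-0.003 -0.    -1.   ] d tool [0.0115 0.0349 0.0124] fjig [ 0.   0.4 -0.2] w 0.0851 0.0 q [-0.52 -0.01  1.98  0.    1.17 -0.67]
t 38.85 tcp [ 0.4625 -0.2321  0.1623] tilt [ 0.002  0.002 -1.   ] yang 0.1537 d tool [0.026  0.042  0.0124] az -0.3357 f [ 0.15 -0.33 -0.18] w 0.08512303034527839 0.0
[(array([229., 198., 293., 253.]), 0.81)]
  start 0.0 -> [ 0.0125  0.0244  0.0787  0.0107 -0.0135  0.0019] 0.0297
```

Request:
drive_tool:
  force: 80
  moves:
    - {"ax": 0,"ay": 0,"az": -0.112,"dx": 0,"dy": 0,"dz": 0,"gripper": 0.0854}
    - {"ax": 0,"ay": 0,"az": -0.112,"dx": 0,"dy": 0,"dz": 0,"gripper": 0.0854}
    - {"ax": 0,"ay": 0,"az": -0.112,"dx": 0,"dy": 0,"dz": 0,"gripper": 0.0854}
    - {"ax": 0,"ay": 0,"az": 0,"dx": 0,"dy": 0.019,"dz": 0,"gripper": 0.0854}
    - {"ax": 0,"ay": 0,"az": 0,"dx": 0,"dy": 0.0188,"dz": 0,"gripper": 0.0854}
    - {"ax": 0,"ay": 0,"az": 0,"dx": 0,"dy": 0,"dz": 0.02,"gripper": 0.0854}
    - {"ax": 0,"ay": 0,"az": 0,"dx": 0,"dy": 0,"dz": 0.02,"gripper": 0.0854}
    - {"ax": 0,"ay": 0,"az": 0,"dx": 0,"dy": 0,"dz": 0,"gripper": 0.0854}
    - {"ax": 0,"ay": 0,"az": 0,"dx": 0,"dy": 0,"dz": 0,"gripper": 0.0854}

```text
time: 39.7
eef_pos: [0.4947, -0.2138, 0.1215]
eef_rot: [[-0.463, 0.886, -0.001], [0.886, 0.463, 0.003], [0.003, 0.001, -1.0]]
ft_force: [0.5, 0.4, -0.1]
width: 0.0851
grasp_force: 0.0
```

```bash
python3 - <<'E'
from h import *
to(.0135,.0235,.0935)
E
```

```text
t 39.7 jig mm [ 13.7  21.9 121.5] toolx [-0.008 -1.     0.003] tooly [-1.     0.008  0.001] toolz [-0.001 -0.003 -1.   ] d tool [-0.0017  0.0002  0.028 ] fjig [-0.6 -0.2 -0.1] w 0.0851 0.0 q [-0.46  0.07  1.98  0.    1.1  -0.94]
```

Request:
drive_tool:
  force: 80
  moves:
    - {"ax": 0,"ay": 0,"az": -0.006,"dx": -0.0015,"dy": 0,"dz": 0.014,"gripper": 0.0854}
    - {"ax": 0,"ay": 0,"az": 0,"dx": 0,"dy": 0,"dz": 0.014,"gripper": 0.0854}
    - {"ax": 0,"ay": 0,"az": 0,"dx": 0,"dy": 0,"dz": 0,"gripper": 0.0854}
    - {"ax": 0,"ay": 0,"az": 0,"dx": 0,"dy": 0,"dz": 0,"gripper": 0.01}
    - {"ax": 0,"ay": 0,"az": 0,"dx": 0,"dy": 0,"dz": 0,"gripper": 0.01}
    - {"ax": 0,"ay": 0,"az": 0,"dx": 0,"dy": 0,"dz": 0,"gripper": 0.01}
    - {"ax": 0,"ay": 0,"az": 0,"dx": 0,"dy": 0,"dz": 0,"gripper": 0.01}
    - {"ax": 0,"ay": 0,"az": 0,"dx": 0,"dy": 0,"dz": 0,"gripper": 0.01}
    - {"ax": 0,"ay": 0,"az": 0,"dx": 0,"dy": 0,"dz": 0,"gripper": 0.01}
    - {"ax": 0,"ay": 0,"az": 0,"dx": 0,"dy": 0,"dz": 0,"gripper": 0.01}

```text
time: 40.53
eef_pos: [0.497, -0.2158, 0.0954]
eef_rot: [[-0.47, 0.883, 0.003], [0.883, 0.47, 0.001], [-0.0, 0.003, -1.0]]
ft_force: [0.3, -0.1, 0.8]
width: 0.0101
grasp_force: 0.0
```

```bash
python3 - <<'E'
from h import *
to(.015,.025,.0935);jg()
S=optics.capture('scene');R=optics.regions_of(S,'post');m=R[0]['pixels'].astype(np.float32)
fit6([(S,m)],[[.013,.024,.0785,0,0,0]],[.006,.004,.006,.03,.08,.05])
E
```

```text
t 40.53 jig mm [12.6 24.8 95.4] toolx [ 0. -1. -0.] tooly [-1.    -0.     0.003] toolz [-0.003  0.    -1.   ] d tool [-0.0002 -0.0024  0.0019] fjig [-0.2  0.2  0.8] w 0.0101 0.0 q [-0.46  0.1   2.    0.    1.04 -0.95]
t 40.5333 jig mm [12.6 24.8 95.4] f jig [-0.2  0.2  0.8] yaw 0.0001 mom [ 0.01 -0.07  0.02]
  start 0.0 -> [ 0.0134  0.0238  0.0729  0.009  -0.1477 -0.003 ] 0.0823
```

```bash
python3 - <<'E'
from h import *
S=optics.capture('scene');R=optics.regions_of(S,'post');print([(np.round(r['bbox']),round(r['conf'],2),r['pixels'].sum()) for r in R]);m=R[0]['pixels'].astype(np.float32)
for q in([.013,.024,.0785,0,-.1,0],[.013,.024,.0785,0,.2,0],[-.045,.02,.039,0,-1.55,0]): fit6([(S,m)],[q],[.006,.004,.006,.03,.08,.05])
g=cv2.cvtColor(S['frame'],cv2.COLOR_RGB2GRAY)[184:262:2,222:306]
for i,row in enumerate(g): print(184+2*i,''.join('#%+=-. '[min(6,int(v)//34)] for v in row))
print(proj(S,np.array(state()['eef_pos'])),state()['time'])
E
```

```text
[(array([228., 198., 293., 252.]), 0.97, np.int64(2120)), (array([180., 320., 224., 371.]), 0.37, np.int64(1791))]
  start -0.1 -> [ 0.0107  0.0242  0.0765  0.0258 -0.1503  0.0216] 0.0749
  start 0.2 -> [ 0.0261  0.024   0.0583  0.0489 -0.0565  0.0577] 0.0759
  start -1.55 -> [ 0.0231  0.0272  0.0355 -0.2248 -1.2068  0.0635] 0.1645
184 =================+%####%%%%+++++%%%####%=-==========================================
186 -================--+%###%%%+===-=%#####%============================================
188 ---=-=---=====--=-=-+######=----=%##%###============================================
190 ---------=-===-==---=%#####+=----+#%%###%======================================-====
192 ==-=--------------=-=%###%%%=----=%#####+==================================-========
194 =---========------=--+%#####+----=%###+-----=-======================================
196 +++++++===---========--=+##%+--------=++=-----------=--==-==========================
198 =========+++%+++===-----=-=++=----=+%%%%=-----------=-----=--=====-==========+====++
200 --==--==-====-====+++++++%%%%=-----=+%%%+=--------
[... 2040 characters left out ...]
=........................................
248 ++++=======+=+++++++++++++++%+=--.       ...........................................
250 ===+=======++%#++++==-=.        . ............ .....................................
252 ======-....==+%%.  .................. ..        . .                     .....  .....
254 ======-...-=++%#-......  .           . .  .                                     ... 
256 ============+=%#=.        ..                                                    .---
258 ==============+%%.  .                                                               
260 =======+%%%%%%%%#.                                                                  
[[257.7342732 216.3820699]] 40.7333
```

The post still stands upright in the corner area at jig (12,24), and the fingers passed without holding it. I open, go 7 mm deeper, and close again.

Request:
drive_tool:
  force: 80
  moves:
    - {"ax": 0,"ay": 0,"az": 0,"dx": 0,"dy": 0,"dz": -0.02,"gripper": 0.0854}
    - {"ax": 0,"ay": 0,"az": 0,"dx": 0,"dy": 0,"dz": -0.02,"gripper": 0.0854}
    - {"ax": 0,"ay": 0,"az": 0,"dx": 0,"dy": 0,"dz": 0,"gripper": 0.0854}
    - {"ax": 0,"ay": 0,"az": 0,"dx": 0,"dy": 0,"dz": 0,"gripper": 0.0854}
    - {"ax": 0,"ay": 0,"az": 0,"dx": 0,"dy": 0,"dz": 0,"gripper": 0.0854}

```text
time: 41.15
eef_pos: [0.4965, -0.2157, 0.1346]
eef_rot: [[-0.47, 0.883, 0.002], [0.883, 0.47, 0.002], [0.0, 0.003, -1.0]]
ft_force: [-0.4, 0.6, 0.1]
width: 0.0697
grasp_force: 0.0
```

```bash
python3 - <<'E'
from h import *
to(.0125,.0245,.0885)
S=optics.capture('scene');R=optics.regions_of(S,'post');print([(np.round(r['bbox']),round(r['conf'],2),r['pixels'].sum()) for r in R]);m=R[0]['pixels'].astype(np.float32)
for q in([.013,.024,.0785,0,0,0],[.005,.024,.075,0,-.15,0]): fit6([(S,m)],[q],[.006,.004,.006,.03,.08,.05])
T=optics.capture('top');R=optics.regions_of(T,'post');print([(np.round(r['bbox']),round(r['conf'],2),r['pixels'].sum()) for r in R],sil6(T,[.013,.024,.0785,0,0]).sum())
if R and R[0]['pixels'].sum()>900: 
    V=[(S,m),(T,R[0]['pixels'].astype(np.float32))]; fit6(V,[[.013,.024,.0785,0,0,0]],[.006,.004,.006,.03,.08,.05])
E
```

```text
t 41.15 jig mm [ 13.   24.4 134.6] toolx [ 0. -1.  0.] tooly [-1.    -0.     0.003] toolz [-0.003 -0.    -1.   ] d tool [-0.0001  0.0004  0.0461] fjig [ 0.  -0.7  0.1] w 0.0697 0.0 q [-0.46  0.06  1.96  0.    1.12 -0.95]
[(array([226., 202., 292., 255.]), 0.96, np.int64(2126))]
  start 0.0 -> [ 0.0145  0.0248  0.071   0.0254 -0.1805  0.0144] 0.0637
  start -0.15 -> [ 0.014   0.0241  0.0723  0.02   -0.1545 -0.0013] 0.0637
[(array([360., 238., 404., 269.]), 0.7, np.int64(742)), (array([168.,  65., 215., 133.]), 0.29, np.int64(1322))] 1874.25
```

```bash
python3 - <<'E'
from h import *
for i in range(2):
    S=optics.capture('scene');R=optics.regions_of(S,'post');m=R[0]['pixels'];e=sil6(S,[.0125,.0244,.0787,.0107,-.0135,.002])>.5
    f=lambda a:[int(np.where(a[:,c])[0].max()) for c in range(236,292,6)]
    print(state()['time'],R[0]['bbox'],'bottom',f(m),'exp',f(e),'left',[int(np.where(m[r])[0].min()) for r in(215,225,235,245)],[int(np.where(e[r])[0].min()) for r in(215,225,235,245)],'right',[int(np.where(m[r])[0].max()) for r in(212,222,232)],[int(np.where(e[r])[0].max()) for r in(212,222,232)])
g=cv2.cvtColor(S['frame'],cv2.COLOR_RGB2GRAY)[190:262:2,222:300]
for i,row in enumerate(g): print(190+2*i,''.join('#%+=-. '[min(6,int(v)//34)] for v in row))
E
```

```text
41.45 [227.8, 201.6, 291.4, 253.2] bottom [248, 249, 248, 246, 245, 243, 242, 241, 240, 239] exp [250, 249, 248, 247, 246, 244, 243, 242, 241, 240] left [230, 231, 234, 236] [229, 231, 233, 235] right [285, 287, 289] [285, 287, 289]Traceback (most recent call last):
  File "<stdin>", line 5, in <module>
  File "<stdin>", line 4, in <lambda>
    return umr_maximum(a, axis, None, out, keepdims, initial, where)
ValueError: zero-size array to reduction operation maximum which has no identity
```

The post is still upright at jig (12.5,24.4) mm; the bias in the fit came from the fingers covering part of it. The evidence says the fingertips stand about 25 mm higher than the reported TCP, so the earlier grips only held the top edge of the tenon. I go deeper.

Request:
drive_tool:
  force: 80
  moves:
    - {"ax": 0,"ay": 0,"az": 0,"dx": 0,"dy": 0,"dz": 0.02,"gripper": 0.0854}
    - {"ax": 0,"ay": 0,"az": 0,"dx": 0,"dy": 0,"dz": 0.02,"gripper": 0.0854}
    - {"ax": 0,"ay": 0,"az": 0,"dx": 0,"dy": 0,"dz": 0.009,"gripper": 0.0854}
    - {"ax": 0,"ay": 0,"az": 0,"dx": 0,"dy": 0,"dz": 0.006,"gripper": 0.0854}
    - {"ax": 0,"ay": 0,"az": 0,"dx": 0,"dy": 0,"dz": 0,"gripper": 0.0854}

```text
time: 41.97
eef_pos: [0.4957, -0.2152, 0.0786]
eef_rot: [[-0.47, 0.883, -0.0], [0.883, 0.47, 0.003], [0.002, 0.001, -1.0]]
ft_force: [0.4, 0.3, -0.6]
width: 0.0855
grasp_force: 0.0
```

Request:
drive_tool:
  force: 80
  moves:
    - {"ax": 0,"ay": 0,"az": 0,"dx": 0,"dy": 0,"dz": 0,"gripper": 0.01}
    - {"ax": 0,"ay": 0,"az": 0,"dx": 0,"dy": 0,"dz": 0,"gripper": 0.01}
    - {"ax": 0,"ay": 0,"az": 0,"dx": 0,"dy": 0,"dz": 0,"gripper": 0.01}
    - {"ax": 0,"ay": 0,"az": 0,"dx": 0,"dy": 0,"dz": 0,"gripper": 0.01}
    - {"ax": 0,"ay": 0,"az": 0,"dx": 0,"dy": 0,"dz": 0,"gripper": 0.01}
    - {"ax": 0,"ay": 0,"az": 0,"dx": 0,"dy": 0,"dz": 0,"gripper": 0.01}
    - {"ax": 0,"ay": 0,"az": 0,"dx": 0,"dy": 0,"dz": 0,"gripper": 0.01}

```text
time: 42.55
eef_pos: [0.4976, -0.2162, 0.0812]
eef_rot: [[-0.47, 0.882, 0.004], [0.882, 0.47, 0.001], [-0.001, 0.004, -1.0]]
ft_force: [-0.8, -0.3, 4.8]
width: 0.0218
grasp_force: 80.0
```

```bash
python3 - <<'E'
from h import *
to(.015,.025,.08);jg()
E
```

```text
t 42.55 jig mm [12.3 25.4 81.2] toolx [ 0.    -1.    -0.001] tooly [-1.    -0.     0.004] toolz [-0.004  0.001 -1.   ] d tool [ 0.0004 -0.0027  0.0012] fjig [ 0.8 -0.   4.8] w 0.0218 80.0 q [-0.46  0.12  2.01  0.    1.01 -0.95]
t 42.55 jig mm [12.3 25.4 81.2] f jig [ 0.8 -0.   4.8] yaw 0.0003 mom [-0.1  -0.17  0.02]
```

Solid grip now (80 N). I push in +x and watch the force.

Request:
drive_tool:
  force: 90
  moves:
    - {"ax": 0,"ay": 0,"az": 0,"dx": 0,"dy": -0.001,"dz": -0.0003,"gripper": 0.01}
    - {"ax": 0,"ay": 0,"az": 0,"dx": 0,"dy": -0.001,"dz": 0,"gripper": 0.01}
    - {"ax": 0,"ay": 0,"az": 0,"dx": 0,"dy": -0.001,"dz": 0,"gripper": 0.01}
    - {"ax": 0,"ay": 0,"az": 0,"dx": 0,"dy": -0.001,"dz": 0,"gripper": 0.01}
    - {"ax": 0,"ay": 0,"az": 0,"dx": 0,"dy": 0,"dz": 0,"gripper": 0.01}
    - {"ax": 0,"ay": 0,"az": 0,"dx": 0,"dy": 0,"dz": 0,"gripper": 0.01}

```text
time: 43.05
eef_pos: [0.4957, -0.2173, 0.0813]
eef_rot: [[-0.469, 0.883, 0.008], [0.883, 0.469, 0.002], [-0.002, 0.008, -1.0]]
ft_force: [7.1, 3.1, 2.1]
width: 0.0214
grasp_force: 89.0
```

```bash
python3 -c "
from h import *
jg()"
```

```text
t 43.05 jig mm [14.5 25.5 81.3] f jig [-7.7  0.6  2.1] yaw -0.001 mom [-0.06  1.42 -0.19]
```

Request:
drive_tool:
  force: 90
  moves:
    - {"ax": 0,"ay": 0,"az": 0,"dx": -0.001,"dy": -0.0007,"dz": 0,"gripper": 0.01}
    - {"ax": 0,"ay": 0,"az": 0,"dx": -0.001,"dy": -0.0007,"dz": 0,"gripper": 0.01}
    - {"ax": 0,"ay": 0,"az": 0,"dx": 0,"dy": 0,"dz": 0,"gripper": 0.01}
    - {"ax": 0,"ay": 0,"az": 0,"dx": 0,"dy": 0,"dz": 0,"gripper": 0.01}

```text
time: 43.38
eef_pos: [0.4956, -0.2173, 0.0813]
eef_rot: [[-0.469, 0.883, 0.008], [0.883, 0.469, 0.006], [0.002, 0.009, -1.0]]
ft_force: [6.6, 11.9, 3.7]
width: 0.0216
grasp_force: 89.3
```

```bash
python3 -c "
from h import *
jg();look()"
```

```text
t 43.3833 jig mm [14.5 25.5 81.3] f jig [-11.4  -7.4   3.7] yaw -0.0017 mom [-1.01  2.24 -0.21]
t 43.3833 jig mm [14.5 25.5 81.3] f jig [-11.4  -7.4   3.7] yaw -0.0017 mom [-1.01  2.24 -0.21]
w 0.0216 g 89.3
pitch,x,y,yaw,roll [-0.3019  0.0071  0.0251  0.0087  0.002 ] 0.1342 0.85
```

Request:
drive_tool:
  force: 100
  moves:
    - {"ax": 0,"ay": 0,"az": 0,"dx": -0.001,"dy": 0,"dz": 0,"gripper": 0.01}
    - {"ax": 0,"ay": 0,"az": 0,"dx": -0.001,"dy": -0.0005,"dz": 0.0003,"gripper": 0.01}
    - {"ax": 0,"ay": 0,"az": 0,"dx": 0,"dy": -0.0005,"dz": 0,"gripper": 0.01}
    - {"ax": 0,"ay": 0,"az": 0,"dx": 0,"dy": 0,"dz": 0,"gripper": 0.01}
    - {"ax": 0,"ay": 0,"az": 0,"dx": 0,"dy": 0,"dz": 0,"gripper": 0.01}
    - {"ax": 0,"ay": 0,"az": 0,"dx": 0,"dy": 0,"dz": 0,"gripper": 0.01}
    - {"ax": 0,"ay": 0,"az": 0,"dx": 0,"dy": 0,"dz": 0,"gripper": 0.01}

```text
time: 44.07
eef_pos: [0.4956, -0.2172, 0.0814]
eef_rot: [[-0.468, 0.884, 0.007], [0.884, 0.468, 0.01], [0.005, 0.011, -1.0]]
ft_force: [6.3, 19.4, 9.7]
width: 0.0211
grasp_force: 99.3
```

```bash
python3 - <<'E'
from h import *
jg();s=state();print('tool tilt',np.round(np.array(s['eef_rot'])[:,2],3))
S=optics.capture('scene');R=optics.regions_of(S,'post');m=R[0]['pixels']
for q in([.015,.025,.0787,0,-.0135,0],):
    e=sil6(S,q)>.5
    def f(a,c): r=np.where(a[:,c])[0]; return int(r.max()) if len(r) else -1
    def l(a,r,k): c=np.where(a[r])[0]; return int(c.min() if k else c.max()) if len(c) else -1
    C=range(238,290,6)
    print('bottom',[f(m,c) for c in C],[f(e,c) for c in C],'left',[l(m,r,1) for r in(214,224,234,244)],[l(e,r,1) for r in(214,224,234,244)],'right',[l(m,r,0) for r in(210,220,230)],[l(e,r,0) for r in(210,220,230)])
E
```

```text
t 44.0667 jig mm [14.6 25.4 81.4] f jig [-14.7 -14.1   9.7] yaw -0.0021 mom [-2.15  2.61 -0.19]
tool tilt [ 0.007  0.01  -1.   ]
bottom [274, -1, -1, -1, -1, -1, -1, -1, -1] [249, 248, 246, 245, 244, 243, 242, 241, 240] left [-1, 222, 224, 225] [229, 231, 232, 234] right [-1, 229, 231] [284, 287, 288]
```

```bash
python3 - <<'E'
from h import *
ok=False
for i in range(3):
    S=optics.capture('scene');R=[r for r in optics.regions_of(S,'post')+optics.regions_of(S,'post_center') if r['pixels'][236:244,250:280].mean()>.5]
    if R:
        m=R[0]['pixels'];e=sil6(S,[.015,.025,.0787,0,-.0135,0])>.5
        C=range(240,286,6);d=[int(np.where(m[:,c])[0].max()-np.where(e[:,c])[0].max()) for c in C]
        rr=(226,234,240);L=[int(np.where(m[r])[0].min()-np.where(e[r])[0].min()) for r in rr];Q=[int(np.where(m[r])[0].max()-np.where(e[r])[0].max()) for r in(214,222,230)]
        print(d,L,Q);ok=max(map(abs,d+L+Q))<=4;break
jg()
print(ok, workorder.close_job() if ok else 'not closed')
E
```

```text
[1, 1, 0, 0, 0, 0, 0, 1] [0, 0, 0] [0, 0, 1]
t 44.3167 jig mm [14.6 25.3 81.3] f jig [-13.4 -13.6   9.3] yaw -0.002 mom [-2.16  2.61 -0.12]
the job is handed in; nothing more can be done
True None
```

The job is handed in with the post upright on the strip, gripped at about 100 N and pressed at about 14 N towards each fence; its outline matches the home pose within 1 pixel. The post toppled off the strip once and had to be regrasped, and I had no direct reading of the contact force at each fence.

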